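# Draw the next slide carrier from under the queue and seat it on the imager

### The arm

A 6-joint arm with a two-finger parallel gripper is mounted at the origin on the work surface. World frame = base frame: x ahead of the robot, y to its left, z up, the work surface at z = 0. Lengths are in mm, angles in rad, forces in N, time in s.
With the tool pointing down it reaches from about 300 to 850 mm from the base axis. Payload 5.4 kg.
Tool frame: the origin (TCP) lies midway between the tips of the shut fingers; the grasp point (between the pads) lies 19 mm behind it; z points along the fingers, x is the direction in which the jaws open and shut, and the axes are right-handed (so a half turn about z gives the same grasp; the last joint's range is limited). The gripper opens to 85 mm and grips with 20 to 120 N. Pads are 22 mm wide; open, the fingers measure 114 mm over their backs; the gripper's body (76 mm by 85 mm) begins 54 mm behind the grasp point. The pads swing forward as they close: fully open they stand 13 mm farther back than shut.
Start: joints at [1.062, 0.158, 1.597, -0, 1.386, -0.21], TCP at [169.275, 549.502, 231.299] pointing down, gripper open.
Joint ranges: [-2.91, 2.91], [-0.94, 2.29], [0.18, 2.7], [-1.29, 4.43], [0.17, 2.64], [-3, 3]. Speed limits (rad/s): [2.57, 2.57, 3.14, 3.14, 3.14, 3.14].

### API

Orientations are given as a unit quaternion [x, y, z, w].
In Python, from workcell import arm gives the robot as it stands.
- The arm moves only by the tool servo_tool, never from a script. Its argument "steps" is a list that holds one entry, the list of rows, each a list of 6 numbers: the shift along the tool's x, y, z in mm, then the turn, a rotation vector about the tool's x, y, z in degrees. A call has 1 to 5 rows; each row is the pose to reach, as a shift and turn from the pose commanded when the call began, along the tool's axes at that moment; what a row does not reach only later rows make up. A row lasts 1/12 s, in which the tool goes at most 41.7 mm and 7.16 degrees, less where a joint would pass 70% of its speed; a pose out of reach is approached as far as the arm can. A call with a gripper value outside its range is refused whole. "claw" is the opening in per cent of the stroke, from 0 (shut) to 100 (fully open), set as the call begins (left out, the last holds). The fingers move at their own pace and stop on an object; "force" is the grip in N (left out, the last holds). Time passes only in rows, so rows that repeat a pose let the fingers close. It gives the time, the measured TCP pose, the force and the opening at its end, in the units of the state.
- arm.observe(): the state, without advancing time (a new reading comes with each control period).
- arm.snapshot(name): name is "scene" or "top"; returns (picture, depth): 420x560x3 uint8, blue, green, red; 420x560 float32, mm along the optical axis (not along the pixel's ray), 0 where there is no reading.
- arm.camera_info(name): a dict with "intrinsics" (3x3 intrinsics, pixels), "D" ([k1, k2, p1, p2, k3] as OpenCV has them; the pictures are not rectified), "position" and "orientation" of the camera in the world. Camera axes: x right, y up, looking along -z (the intrinsics and any distortion apply to the point x, -y, -z); pixel columns grow to the right and rows downward; lengths in mm; the calibration is good to about 2 mm. A picture is of the moment at which its call begins. camera_info takes no time and is no camera call.
- arm.finish_job(): hands the job in, once; it reports no verdict.
The state is a dict: "t": time; "joints": joint angles; "joint_velocities": joint speeds; "joint_torque": joint torques, N m; "tool_pos": TCP position; "orientation": TCP orientation; "force": force on the tool from outside, world axes, zero at the start; "torque": the same for the moment, N m; "opening": opening from 0.0 (shut) to 1.0 (fully open).
Only numpy, scipy, OpenCV 4.12 (cv2) and the standard library are available. Lean on these libraries where they do the work, as an engineer would, in place of code of your own. Each camera call takes 0.05 s, during which the arm holds its last target.

### The job

Draw the bottom slide carrier straight out from under the waiting stack without toppling or handling the carriers above it, which must come down flat in the stand. Seat it on the imager's stage, finger-ridge end towards the instrument's front, fully home on the three balls with both spring plungers snapped over its edges, and let go; keep off the glass slide and leave everything else on the bench where it stands.

Things in the scene. Friction and masses are not known exactly. Their poses are not given: they have to be found in the camera images.
- carrier: bottom carrier of the stack, to be drawn out: bare aluminium frame 130 long (x) x 56 wide (y) x 10 thick (z), 158 g, a glass slide in its middle. Origin: centre of the underside. Its -x end (four dark finger ridges across the top) sticks out of the stand's front, 40 to 54 mm past the gate's front face. Sides flat and upright from x = -65 to 35, rounded (radius 3) from 35 to 61 for the plungers
- slide: the glass slide (76 x 26 mm) in that carrier's window, centred on the carrier's origin, its face 1 mm below the carrier's top. Same origin and axes as the carrier. The carrier's end bars beyond it (x from 38 to 65 and from -65 to -38) are solid metal on top
- carrier_front (a point): point in the carrier's underside plane, 50 mm from its origin towards the ridged end (-x), at its front vee. The hollow underside has three vees, open downwards, each a pair of steel pins; the front one runs along x. A ball within 4 mm of a vee's middle line finds its way in
- carrier_rear (a point): point in the carrier's underside plane, 46 mm from its origin away from the ridged end (+x), midway between its two rear vees, which lie 20 mm to either side and run along y
- waiting1: carrier number 1 counted upwards from the one to be drawn, lying on it: the same kind of frame, 130 x 56 x 10, about 0.16 kg (0.11 to 0.22), origin at the centre of its underside. It must stay in the stack and comes down by 10 mm
- waiting2: carrier number 2 counted upwards from the one to be drawn, in the waiting stack: the same kind of frame, 130 x 56 x 10, about 0.16 kg (0.11 to 0.22), origin at the centre of its underside. It must stay in the stack and comes down by 10 mm
- waiting3: carrier number 3 counted upwards from the one to be drawn, in the waiting stack: the same kind of frame, 130 x 56 x 10, about 0.16 kg (0.11 to 0.22), origin at the centre of its underside. It must stay in the stack and comes down by 10 mm
- waiting4: carrier number 4 counted upwards from the one to be drawn, the top one: the same kind of frame, 130 x 56 x 10, about 0.16 kg (0.11 to 0.22), origin at the centre of its underside. It must stay in the stack and comes down by 10 mm
- stand: queue stand under the stack, fixed, 150 x 80 mm, deck 22 mm above the bench. Origin: on the bench under the deck's centre; the front with the gate is at -x. Side guides (y from 31 to 37, both sides) rise 8 mm and a back stop (x from 69) 22 mm above the deck. Nothing lies in front of the deck: the bottom carrier's end overhangs the bench by 22 mm
- gate (a point): middle of the lower edge of the gate's front face (stand x = -75). The gate is a bar (x from -75 to -67) between two posts (out to 40 mm on either side): it leaves 13.5 mm free above the deck, so that one carrier passes under it, and reaches 34 mm above the deck, so that it holds the others back
- deck (a point): centre of the deck's top (22 mm above the bench), under the middle of the waiting stack; axes as the stand's. When the bottom carrier is out, the stack lies on it
- imager: compact inverted imager, fixed, a white box 240 (x) x 200 (y) mm; origin on the bench under its centre, front at -x. Focus knobs stand out to 132 mm on either side, 45 mm above the bench. The dark stage on top, 162 x 150 mm, centred at x = -30, is 100 mm above the bench. Behind it a pod (x from 55) rises to 153 mm and a folded-back lamp arm (x from 85) to 250 mm
- seat (a point): where the carrier's origin (centre of its underside) lies when fully home: 107.7 mm above the bench, at imager x = -30, y = 0; axes as the imager's, and the carrier's x then points along this x. Two round-ended steel guide posts, 8 mm in diameter, stand 30 mm above the stage at seat x = 22, 33.3 mm to either side: they leave the carrier 1.3 mm on each side as it goes down between them
- seat_front (a point): where carrier_front lies when home: 50 mm from the seat towards the imager's front, right above the single front ball. The three balls are 12 mm in diameter, their tops 11 mm above the stage; the carrier's underside when home is 7.7 mm above the stage
- seat_rear (a point): where carrier_rear lies when home: 46 mm from the seat towards the imager's rear, midway between the two rear balls (20 mm to either side). Let down gently, the carrier's rear first rests on the two plunger noses, about 10 mm too high; about 6 N downwards on the rear end bar here, on the middle line, drives the noses apart; they snap over its rounded edges and pull it home
- nose_l (a point): rest place of the ball nose of the spring plunger on the stage's left (+y) side, level with the rear balls: 28.6 mm off the middle line, 17.9 mm above the stage; nose radius 3.5 mm. It points to the middle and gives outwards by up to 5 mm. Its block is 18 (x) mm long, 24 mm tall, from 39.5 to 59.5 mm off the middle line
- nose_r (a point): the same on the right (-y) side
- cylinder: bystander: tall measuring cylinder of translucent plastic, 278 mm tall, tube diameter 38 (rim 44), foot diameter 70; origin at the centre of its underside
- reagent: bystander: clear reagent bottle with blue cap, diameter 50, 108 mm tall, beside the stand; origin at the centre of its underside
- jar: bystander: brown jar with white lid, diameter 48, 75 mm tall, at the stand's other side; origin at the centre of its underside
- tubes: bystander: blue tube rack 56 (x) x 110 (y) x 36 mm, tube caps up to 48 mm, before the imager; origin at the centre of its underside
- vial_box: bystander: small white box with clear lid, 62 x 62 x 48 mm, in the middle near the robot; origin at the centre of its underside
- tip_box: bystander: pipette tip box 120 (x) x 82 (y) x 64 mm at the back; origin at the centre of its underside
- pipette: bystander: a pipette lying on the bench at the left, 220 mm along its x, 28 mm high; origin under its middle
There are look-alikes about, which are no part of the job. What is shaped like the carrier but purple is not meant.

How it is judged:
By the outcome, as a careful person would: the job done as asked, in the order asked, and still so for the second after the job is handed in, with the robot touching nothing.
It also fails if it takes over 59 s, if anything falls off the work surface, if the arm or the gripper's body presses on something with over 40 N, if the wrist force passes 120 N, or if a joint passes its speed limit or range.

## Working session

There is one attempt and no reset: what is moved stays moved. The work goes in short steps, Python scripts to look and compute and a tool call to move; the robot and the scene stay as the last step left them, time stands still between calls to the robot, and variables do not carry over. Pictures are saved under pics/ and viewed, and the job is handed in when it is done.

Besides the shell and the picture viewer there is one more tool, called after ">>>" as a command line: name --argument value ..., lists and objects as JSON in quotes. servo_tool: Moves the arm, as the interface text tells. Its arguments: {"type":"object","properties":{"steps":{"type":"array","items":{"type":"array","items":{"type":"array","items":{"type":"number"}}}},"claw":{"type":"number"},"force":{"type":"number"}},"required":["steps"]}

```bash
mkdir -p pics; ls
cat > h.py <<'E'
import numpy as np,cv2,pickle
from scipy.spatial.transform import Rotation as R
from workcell import arm
def snap(n,tag):
    im,d=arm.snapshot(n); im=np.array(im);d=np.array(d)
    np.savez(f'{tag}_{n}.npz',im=im,d=d); cv2.imwrite(f'pics/{tag}_{n}.png',im); return im,d
def cam(n):
    c=arm.camera_info(n); return np.array(c['intrinsics']),np.array(c['D'],float),np.array(c['position'],float),R.from_quat(c['orientation']).as_matrix()
def ray(n,uv):
    K,D,p,M=cam(n); q=cv2.undistortPoints(np.array(uv,float).reshape(-1,1,2),K,D).reshape(-1,2)
    return p,np.c_[q[:,0],-q[:,1],-np.ones(len(q))]@M.T
def onz(n,uv,z):
    p,d=ray(n,uv); return p+d*((z-p[2])/d[:,2])[:,None]
def withd(n,uv,d):
    p,r=ray(n,uv); v=np.array([d[int(round(b)),int(round(a))] for a,b in np.reshape(uv,(-1,2))]); return p+r*v[:,None]
def proj(n,P):
    K,D,p,M=cam(n); c=(np.reshape(P,(-1,3))-p)@M; c=c*[1,-1,-1]
    return cv2.projectPoints(c,np.zeros(3),np.zeros(3),K,D)[0].reshape(-1,2)
def cloud(n,d):
    v,u=np.mgrid[0:d.shape[0],0:d.shape[1]]; uv=np.c_[u.ravel(),v.ravel()]
    p,r=ray(n,uv); P=p+r*d.ravel()[:,None]; P[d.ravel()==0]=np.nan; return P.reshape(*d.shape,3)
E
python3 - <<'E'
from h import *
for n in('scene','top'):
    snap(n,'a'); print(n,*[x.round(3).tolist() for x in cam(n)])
print(arm.observe())
E
```

```text
pics
scene [[433.402, 0.0, 279.876], [0.0, 433.402, 203.943], [0.0, 0.0, 1.0]] [-0.11, 0.0, 0.0, 0.0, 0.0] [1345.054, -191.958, 871.265] [[0.291, -0.647, 0.705], [0.957, 0.196, -0.215], [0.001, 0.737, 0.676]]
top [[401.549, 0.0, 280.695], [0.0, 401.549, 206.88], [0.0, 0.0, 1.0]] [-0.07, 0.0, 0.0, 0.0, 0.0] [401.891, 65.182, 1228.201] [[-0.004, 0.995, -0.099], [-1.0, -0.002, 0.016], [0.016, 0.099, 0.995]]
{'t': 0.1, 'joints': array([ 1.06185730e+00,  1.58976742e-01,  1.59811727e+00, -2.29051239e-05,
        1.38620425e+00, -2.10135307e-01]), 'joint_velocities': array([-0.00090402, -0.00023794, -0.00565165, -0.00055969, -0.00017749,
       -0.00043077]), 'joint_torque': array([-3.30866624e-04, -3.96990716e+01, -3.32337284e+01, -3.09599918e-04,
        4.17197749e-03,  2.59398007e-05]), 'tool_pos': array([169.04084834, 549.01900277, 230.41508362]), 'orientation': array([ 8.04478765e-01,  5.93980798e-01, -7.71987550e-04,  3.62549865e-04]), 'force': array([-0.70053812, -0.40014386,  0.41774448]), 'torque': array([-0.02599735, -0.04587119,  0.02588204]), 'opening': 1.0002910347353673}
```

View pics/a_scene.png

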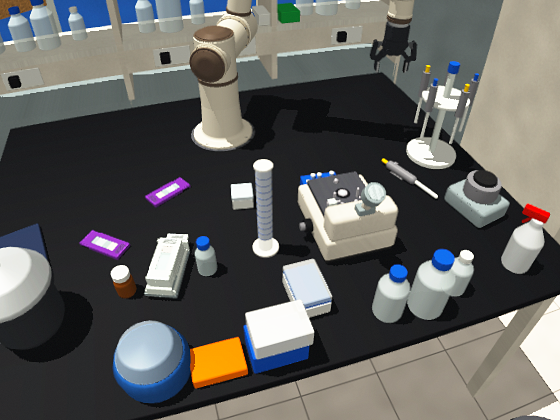

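View pics/a_top.png

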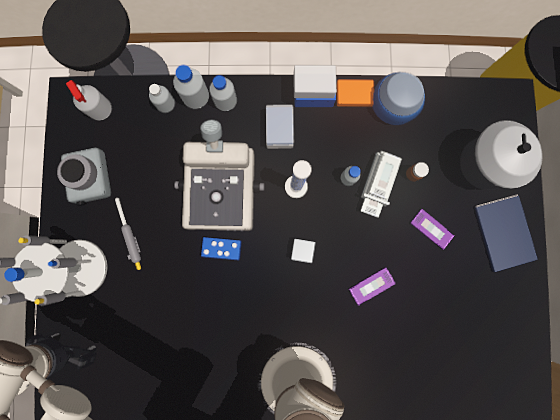

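The top view has the stack at about (382,175), with the bottom carrier's end poking out at (372,208) towards the robot. Two purple look-alikes lie at (432,228) and (372,286). The imager is at (217,190), with its front towards the robot. I'll check close crops.

Run:
```python
from h import *
a=np.load('a_top.npz')['im'];b=np.load('a_scene.npz')['im']
x=cv2.resize(a[140:225,340:440],None,fx=6,fy=6,interpolation=cv2.INTER_CUBIC)
cv2.imwrite('pics/c1.png',x)
x=cv2.resize(a[135:240,170:275],None,fx=5.6,fy=5.6,interpolation=cv2.INTER_CUBIC)
cv2.imwrite('pics/c2.png',x)
x=cv2.resize(b[220:310,100:220],None,fx=6,fy=6,interpolation=cv2.INTER_CUBIC)
cv2.imwrite('pics/c3.png',x)
```

```text
(no output)
```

View pics/c1.png

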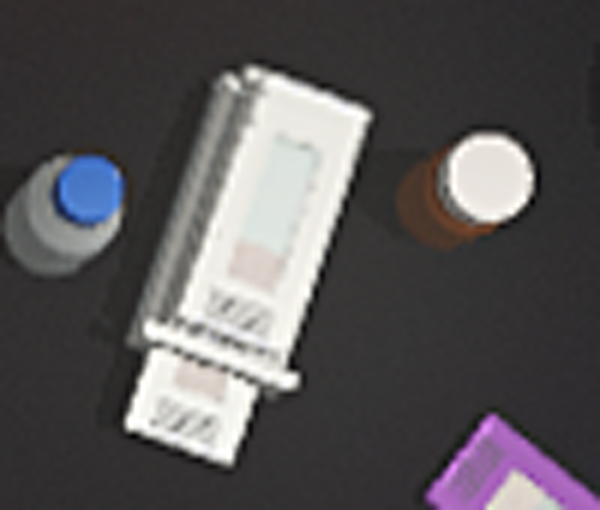

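View pics/c2.png

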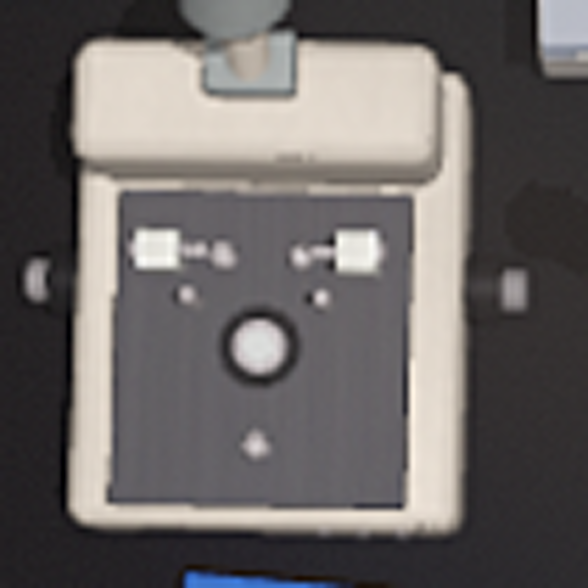

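View pics/c3.png

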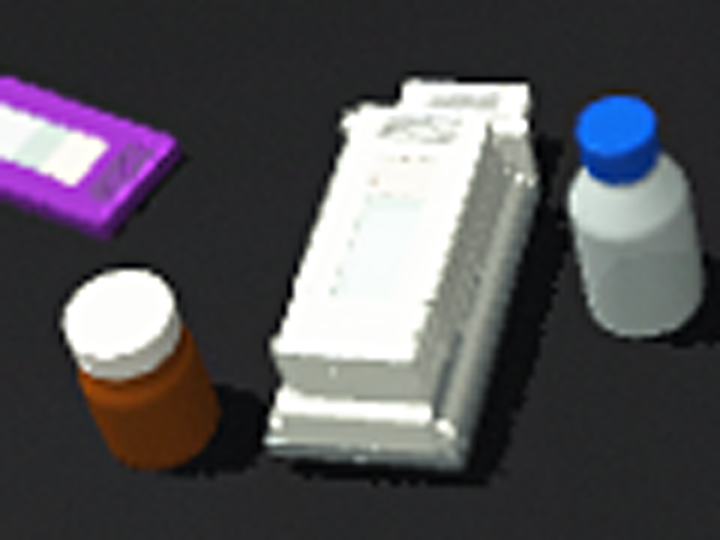

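The choice is clear: it is the bare aluminium end below the gate at top px (372,208), with four ridges, and not the purple ones. Next I'll measure the imager, stand, carrier and bystanders.

Run:
```python
from h import *
z=np.load('a_top.npz');im=z['im'];d=z['d'];P=cloud('top',d)
g=im.astype(int)
# stage: dark grey inside white body
box=im[135:240,170:275]
gray=cv2.cvtColor(im,cv2.COLOR_BGR2GRAY)
m=np.zeros_like(gray); sel=np.abs(P[...,2]-100)<6
sub=(gray<150)&sel
sub=cv2.morphologyEx(sub.astype(np.uint8),cv2.MORPH_CLOSE,np.ones((9,9)))
n,l,s,c=cv2.connectedComponentsWithStats(sub)
for i in np.argsort(-s[1:,4])[:3]+1: print('stage',s[i],c[i])
i=np.argmax(s[1:,4])+1
cn=max(cv2.findContours((l==i).astype(np.uint8),cv2.RETR_EXTERNAL,cv2.CHAIN_APPROX_NONE)[0],key=cv2.contourArea)
w=onz('top',cn.reshape(-1,2).astype(float),100)[:,:2].astype(np.float32)
print(cv2.minAreaRect(w))
print('depth stage z',np.nanmedian(P[200:210,195:235,2]))
# upscaled blobs
up=cv2.resize(gray[150:225,185:250],None,fx=8,fy=8,interpolation=cv2.INTER_CUBIC)
print(gray[170:192,188:246].tolist())
# heights
pts={'blockL':(197,180),'blockR':(233,180),'cyl':(301,168),'cap':(350,172),'jar':(420,170),'tube':(220,248),'vial':(303,251),'carr':(371,211),'top4':(384,172)}
for k,(u,v) in pts.items(): print(k,P[v,u].round(1))
```

```text
stage [ 190  166   58   60 3036] [216.68675889 195.92160738]
stage [383  73  41  39 256] [396.6875      99.33203125]
stage [180  80  33  18 157] [203.17197452  89.07006369]
((548.3079833984375, 223.30723571777344), (158.8656005859375, 169.5727081298828), 88.8670654296875)
depth stage z 100.11488465267644
[[216, 221, 197, 97, 92, 94, 96, 96, 96, 96, 97, 97, 97, 98, 97, 97, 99, 99, 97, 96, 95, 94, 96, 95, 93, 96, 95, 93, 96, 95, 93, 96, 97, 94, 96, 98, 98, 95, 92, 95, 93, 93, 94, 95, 94, 97, 95, 94, 94, 92, 92, 92, 90, 89, 88, 114, 210, 217], [215, 221, 198, 91, 95, 98, 99, 99, 100, 100, 100, 100, 101, 99, 99, 99, 100, 100, 99, 100, 100, 99, 100, 98, 99, 101, 99, 98, 100, 100, 99, 102, 100, 98, 99, 99, 101, 100, 97, 100, 99, 98, 98, 101, 101, 100, 99, 98, 100, 101, 99, 100, 99, 98, 96, 92, 211, 216], [215, 223, 198, 80, 96, 98, 99, 100, 100, 101, 100, 100, 100, 101, 99, 100, 101, 100, 100, 101, 100, 99, 99, 99, 98, 101, 101, 97, 101, 101, 99, 101, 101, 99, 98, 100, 101, 102, 99, 102, 100, 101, 99, 102, 101, 102, 101, 101, 100, 101, 102, 102, 102, 101, 99, 95, 214, 216], [216, 224, 199,
[... 4678 characters left out ...]
103, 100, 99, 101, 101, 101, 98, 92, 72, 63, 57, 53, 57, 67, 78, 85, 102, 104, 103, 102, 100, 88, 92, 106, 104, 101, 102, 101, 102, 101, 100, 99, 101, 104, 103, 102, 99, 90, 179, 217, 217], [222, 195, 90, 94, 96, 99, 101, 100, 96, 96, 97, 98, 99, 98, 98, 100, 97, 98, 98, 99, 100, 100, 98, 78, 63, 51, 39, 39, 38, 41, 44, 48, 58, 84, 100, 104, 101, 101, 100, 97, 100, 101, 101, 102, 102, 101, 103, 101, 98, 101, 103, 102, 101, 99, 88, 178, 217, 218]]
blockL [587.8 280.  121.9]
blockR [586.9 179.1 125.4]
cyl [5.907e+02 1.000e-01 2.757e+02]
cap [ 612.5 -150.7  108.5]
jar [ 626.  -367.7   71.3]
tube [398.8 225.3  35.7]
vial [389.3 -19.1  48.5]
carr [ 507.8 -226.6   32.2]
top4 [ 619.5 -258.8   72.2]
```

```bash
cat >> h.py <<'E'
def edge(n,gray,a,b,z,half=4,N=25,trim=.12):
    """subpixel edge line near px a->b ; returns world centroid, direction at plane z, px pts"""
    a=np.array(a,float);b=np.array(b,float);t=(b-a)/np.linalg.norm(b-a);nn=np.array([-t[1],t[0]])
    s=np.linspace(-half,half,8*half+1);out=[]
    for f in np.linspace(trim,1-trim,N):
        q=a+(b-a)*f+s[:,None]*nn
        v=cv2.remap(gray.astype(np.float32),q[:,:1].astype(np.float32),q[:,1:].astype(np.float32),cv2.INTER_CUBIC).ravel()
        gr=np.abs(np.gradient(cv2.GaussianBlur(v.reshape(-1,1),(1,5),1).ravel())); gr[gr<gr.max()*.4]=0
        k=np.argmax(gr); w=np.where(np.abs(np.arange(len(s))-k)<=6,gr,0)
        out.append(q[0]+(q[-1]-q[0])*((w*s).sum()/w.sum()+half)/(2*half))
    out=np.array(out); 
    vx=cv2.fitLine(out.astype(np.float32),cv2.DIST_HUBER,0,.01,.01).ravel()
    r=(out-vx[2:])@np.array([-vx[1],vx[0]])
    W=onz(n,out[np.abs(r)<.6] if (np.abs(r)<.6).sum()>5 else out,z)[:,:2]
    l=cv2.fitLine(W.astype(np.float32),cv2.DIST_HUBER,0,.01,.01).ravel()
    return l[2:].astype(float),l[:2].astype(float),np.abs(r).mean()
def isect(A,B):
    t=np.linalg.solve(np.c_[A[1],-B[1]],B[0]-A[0]); return A[0]+A[1]*t[0]
def blob(gray,u,v,r,thr):
    y,x=np.mgrid[v-r:v+r+1,u-r:u+r+1]; w=np.clip(gray[v-r:v+r+1,u-r:u+r+1].astype(float)-thr,0,None)
    return np.array([(w*x).sum()/w.sum(),(w*y).sum()/w.sum()])
E
python3 - <<'E'
from h import *
z=np.load('a_top.npz');im=z['im'];gray=cv2.cvtColor(im,cv2.COLOR_BGR2GRAY)
# stage corners px (from crop c2 /5.6 + offset)
o=np.array([170,135]);C=[np.array(p)/5.6+o for p in[(120,190),(413,196),(408,508),(108,502)]]
E=[edge('top',gray,C[i],C[(i+1)%4],100) for i in range(4)]
for e in E: print('stage',e[0].round(1),np.degrees(np.arctan2(e[1][1],e[1][0])).round(2),e[2].round(2))
K=[isect(E[i-1],E[i]) for i in range(4)]
print('corners',np.round(K,1).tolist(),'centre',np.mean(K,0).round(1),[np.linalg.norm(K[i]-K[(i+1)%4]).round(1) for i in range(4)])
L=blob(gray,203,187,3,115);Rr=blob(gray,227,187,3,115);F=blob(gray,215,214,3,115)
for nm,p,zz in(('postL',L,129),('postR',Rr,129),('fball',F,110)): print(nm,p.round(2),onz('top',p,zz).round(1))
for p in [blob(gray,209,180,2,110),blob(gray,223,180,2,110)]: print('rear ball/nose',p.round(2),onz('top',p,115).round(1))
# stand
o=np.array([340,140]);f=lambda *q:[np.array(p)/6+o for p in q]
T=f((248,70),(370,115),(290,365),(186,322))
E=[edge('top',gray,*f((250,68),(370,113)),72),edge('top',gray,*f((370,115),(293,365)),72)]
for e in E: print('top4 back,right',e[0].round(1),np.degrees(np.arctan2(e[1][1],e[1][0])).round(2),e[2].round(2))
print('corner',isect(*E))
A=edge('top',gray,*f((127,428),(233,465)),32);B=edge('top',gray,*f((233,465),(257,395)),32);Cc=edge('top',gray,*f((150,350),(127,428)),32)
for e in (A,B,Cc): print('carrier end,right,left',e[0].round(1),np.degrees(np.arctan2(e[1][1],e[1][0])).round(2),e[2].round(2))
print(isect(A,B),isect(A,Cc))
G=edge('top',gray,*f((145,337),(295,388)),56)
print('gate front top',G[0].round(1),np.degrees(np.arctan2(G[1][1],G[1][0])).round(2),G[2])
E
```

```text
stage [623.7 235.1] 87.94 0.37
stage [542.1 153.4] -1.3 0.14
stage [461.8 204. ] 89.58 0.74
stage [540.7 304.2] -0.75 0.35
corners [[626.2, 303.1], [620.7, 151.6], [461.5, 155.2], [462.6, 305.2]] centre [542.7 228.8] [np.float64(151.6), np.float64(159.3), np.float64(150.0), np.float64(163.6)]
postL [202.93 187.05] [[566.8 261.8 129. ]]
postR [226.95 187.71] [[564.8 195.3 129. ]]
fball [215.24 214.01] [[493.5 229.5 110. ]]
rear ball/nose [209.34 180.06] [[588.6 246.6 115. ]]
rear ball/nose [223.39 180.38] [[587.6 207.2 115. ]]
top4 back,right [ 673.1 -283.8] 68.86 0.07
top4 back,right [ 587.7 -285.3] -20.44 0.1
corner [ 661.82310429 -312.92772309]
carrier end,right,left [ 496.7 -226.5] 70.06 0.08
carrier end,right,left [ 506. -254.] -21.86 0.09
carrier end,right,left [ 526.1 -199.9] -20.96 0.09
[ 489.13250652 -247.2681875 ] [ 508.73540453 -193.24262825]
gate front top [ 536.4 -239.2] 69.11 0.7444969224163245
```

```bash
cat >> h.py <<'E'
def go(x,y,z,yaw):
    """shift & turn (tool axes) from measured pose to TCP x,y,z with tool y at yaw deg, pointing down"""
    s=arm.observe(); M=R.from_quat(s['orientation']).as_matrix()
    a=np.radians(yaw); ty=np.array([np.cos(a),np.sin(a),0]); tz=np.array([0,0,-1.]); G=np.c_[np.cross(ty,tz),ty,tz]
    d=M.T@(np.array([x,y,z])-s['tool_pos']); r=np.degrees(R.from_matrix(M.T@G).as_rotvec())
    print('t',round(s['t'],2),'pos',s['tool_pos'].round(1),'yaw',np.degrees(np.arctan2(M[1,1],M[0,1])).round(2),'F',s['force'].round(1),'T',s['torque'].round(2),'op',round(s['opening'],3))
    print('shift',d.round(1),'turn',r.round(2),'dist',np.linalg.norm(d).round(1))
E
python3 -c "
from h import *
go(480,-213,150,-21)"
```

```text
t 0.1 pos [169.  549.  230.4] yaw -17.12 F [-0.7 -0.4  0.4] T [-0.03 -0.05  0.03] op 1.0
shift [-636.6  521.5   81.3] turn [-0.02  0.1   3.88] dist 826.9
```

>>> servo_tool --steps '[[[-31, 25, 0, 0, 0, 1], [-62, 50, 0, 0, 0, 2], [-93, 75, 0, 0, 0, 3], [-124, 100, 0, 0, 0, 4], [-155, 125, 0, 0, 0, 4]]]' --claw 100 --force 60

```text
t: 0.52
tool_pos: [243.0, 362.8, 230.7]
orientation: [0.825, 0.566, -0.0, 0.0]
force: [0.6, -0.1, 1.6]
opening: 0.998
```

```bash
python3 -c "
from h import *
go(480,-213,150,-21)"
```

```text
t 0.52 pos [243.  362.8 230.7] yaw -21.11 F [ 0.6 -0.1  1.6] T [ 0.03 -0.04  0.03] op 0.998
shift [-451.7  428.5   81. ] turn [-0.01  0.05 -0.11] dist 627.8
```

>>> servo_tool --steps '[[[-29, 27, 0, 0, 0, 0], [-58, 54, 0, 0, 0, 0], [-87, 82, 0, 0, 0, 0], [-116, 109, 0, 0, 0, 0], [-145, 137, 0, 0, 0, 0]]]'

```text
t: 0.93
tool_pos: [318.5, 178.3, 231.0]
orientation: [0.825, 0.566, 0.0, 0.0]
force: [1.3, -0.4, 0.4]
opening: 1.0
```

>>> servo_tool --steps '[[[-29, 27, 0, 0, 0, 0], [-58, 54, 0, 0, 0, 0], [-87, 82, 0, 0, 0, 0], [-116, 109, 0, 0, 0, 0], [-145, 137, 0, 0, 0, 0]]]'

```text
t: 1.35
tool_pos: [394.2, -6.7, 231.1]
orientation: [0.825, 0.565, 0.0, 0.0]
force: [0.2, 0.1, -0.8]
opening: 0.998
```

>>> servo_tool --steps '[[[-29, 28, 15, 0, 0, 0], [-58, 56, 30, 0, 0, 0], [-87, 84, 45, 0, 0, 0], [-116, 112, 60, 0, 0, 0], [-145, 140, 70, 0, 0, 0]]]'

```text
t: 1.77
tool_pos: [470.1, -187.1, 160.6]
orientation: [0.825, 0.565, -0.0, -0.001]
force: [0.1, 0.4, 0.1]
opening: 1.0
```

```bash
python3 -c "
from h import *
go(514.8,-226.4,80,-21)
a,_=snap('top','b');b,_=snap('scene','b')
cv2.imwrite('pics/b1.png',cv2.resize(a[130:240,310:450],None,fx=5,fy=5,interpolation=cv2.INTER_CUBIC))
cv2.imwrite('pics/b2.png',cv2.resize(b[150:300,90:240],None,fx=4,fy=4,interpolation=cv2.INTER_CUBIC))
print(proj('top',[arm.observe()['tool_pos']]))
"
```

```text
t 1.77 pos [ 470.1 -187.1  160.6] yaw -21.15 F [0.1 0.4 0.1] T [ 0.02 -0.06  0.01] op 1.0
shift [-20.6  56.   80.5] turn [-0.13 -0.04 -0.15] dist 100.2
[[368.96677569 220.80985063]]
```

View pics/b1.png

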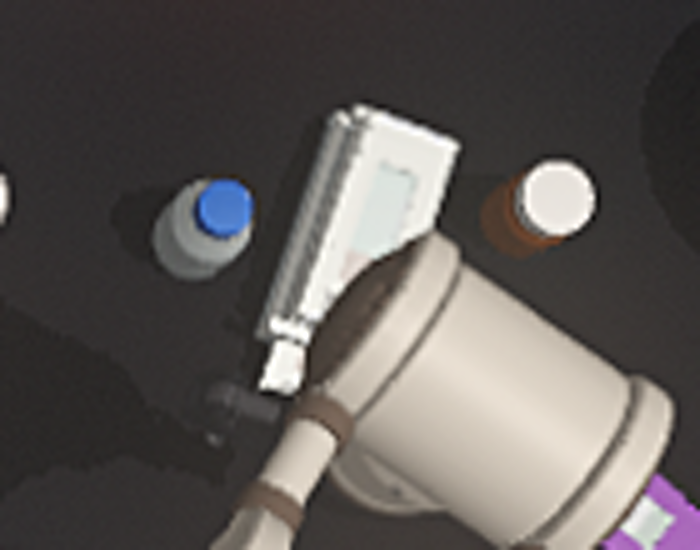

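View pics/b2.png

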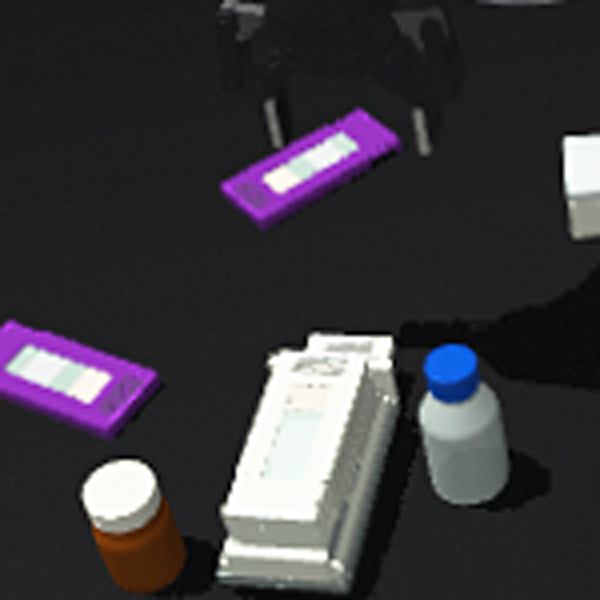

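The top view is partly blocked by the wrist. The tool is in front of the stack, squared up with it, and the path down is free.

>>> servo_tool --steps '[[[-5, 14, 20, 0, 0, 0], [-10, 28, 40, 0, 0, 0], [-15, 42, 60, 0, 0, 0], [-20.6, 56, 80.5, 0, 0, -0.15], [-20.6, 56, 80.5, 0, 0, -0.15]]]'

```text
t: 2.28
tool_pos: [513.9, -224.2, 77.8]
orientation: [0.824, 0.566, -0.001, -0.003]
force: [-0.9, 0.0, -1.1]
opening: 0.998
```

>>> servo_tool --steps '[[[0, 0, 20, 0, 0, 0], [0, 0, 40, 0, 0, 0], [0, 0, 55, 0, 0, 0], [0, 0, 65, 0, 0, 0], [0, 0, 65, 0, 0, 0]]]'

```text
t: 2.7
tool_pos: [513.8, -223.5, 15.8]
orientation: [0.824, 0.567, -0.001, -0.002]
force: [-0.2, 0.1, 0.1]
opening: 1.001
```

```bash
python3 -c "
from h import *
go(514.8,-226.4,15,-21)
b,_=snap('scene','c')
cv2.imwrite('pics/cc2.png',cv2.resize(b[170:310,100:240],None,fx=5,fy=5,interpolation=cv2.INTER_CUBIC))
"
```

```text
t 2.7 pos [ 513.8 -223.5   15.8] yaw -20.95 F [-0.2  0.1  0.1] T [-0.   -0.04 -0.  ] op 1.001
shift [-2.3  1.9  0.8] turn [-0.22 -0.06  0.05] dist 3.1
```

View pics/cc2.png

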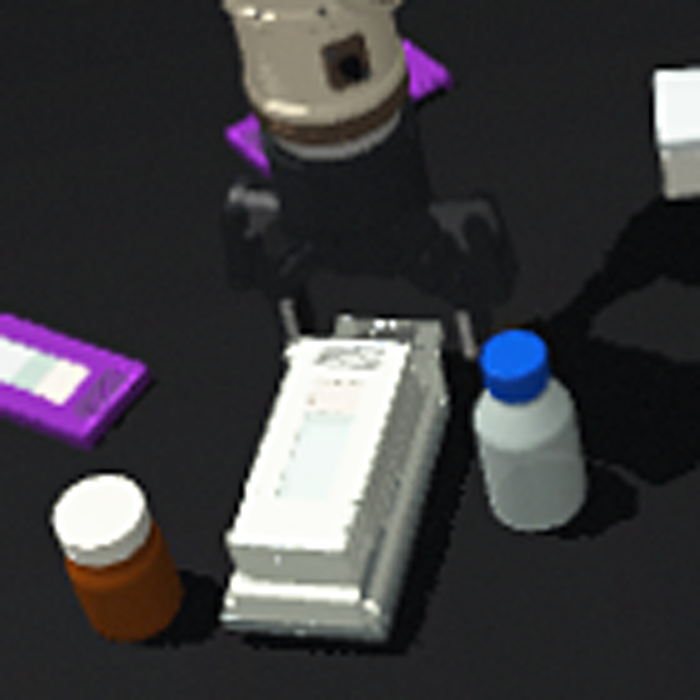

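>>> servo_tool --steps '[[[-1, 2, 0.5, -0.2, 0, 0], [-1, 2, 0.5, -0.2, 0, 0]]]'

```text
t: 2.92
tool_pos: [518.1, -227.6, 18.3]
orientation: [0.824, 0.567, 0.002, 0.003]
force: [0.1, 0.1, 0.4]
opening: 1.002
```

>>> servo_tool --steps '[[[0, 0, 0, 0, 0, 0], [0, 0, 0, 0, 0, 0], [0, 0, 0, 0, 0, 0], [0, 0, 0, 0, 0, 0], [0, 0, 0, 0, 0, 0]]]' --claw 0 --force 60

```text
t: 3.33
tool_pos: [517.5, -227.0, 17.9]
orientation: [0.824, 0.567, 0.001, 0.002]
force: [-1.8, 1.5, 7.1]
opening: 0.638
```

>>> servo_tool --steps '[[[0, 0, 0, 0, 0, 0], [0, 0, 0, 0, 0, 0], [0, 0, 0, 0, 0, 0]]]'

```text
t: 3.58
tool_pos: [517.5, -227.0, 17.9]
orientation: [0.824, 0.567, 0.001, 0.002]
force: [-1.9, 0.9, 6.8]
opening: 0.633
```

```bash
python3 -c "
from h import *
go(514.8,-226.4,15,-21)
b,_=snap('scene','d')
cv2.imwrite('pics/dd2.png',cv2.resize(b[170:310,100:240],None,fx=5,fy=5,interpolation=cv2.INTER_CUBIC))
"
```

```text
t 3.58 pos [ 517.5 -227.    17.9] yaw -20.98 F [-1.9  0.9  6.8] T [ 0.29  0.23 -0.03] op 0.633
shift [-0.4 -2.8  2.9] turn [0.26 0.   0.02] dist 4.0
```

View pics/dd2.png

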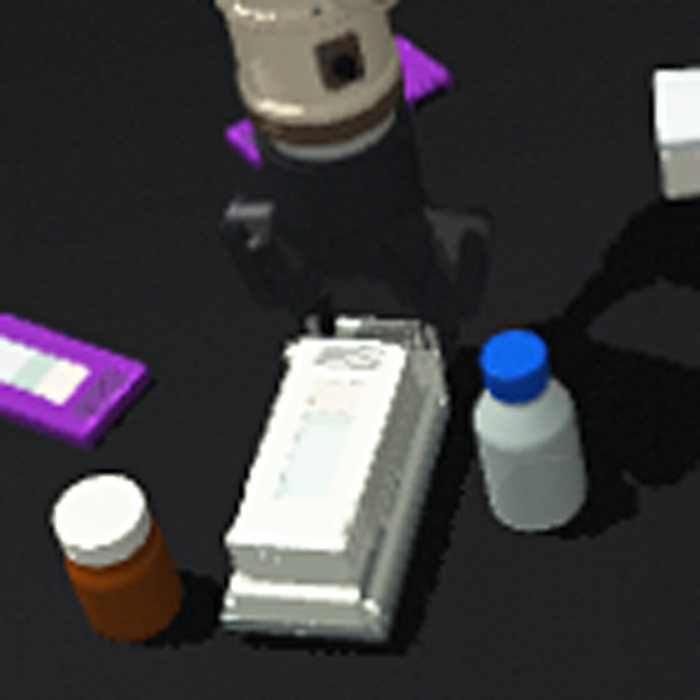

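>>> servo_tool --steps '[[[0, 0, -0.5, 0, 0, 0], [0, 0, -0.5, 0, 0, 0]]]'

```text
t: 3.8
tool_pos: [517.5, -227.0, 17.9]
orientation: [0.824, 0.567, 0.001, 0.002]
force: [0.1, 1.3, 5.6]
opening: 0.634
```

>>> servo_tool --steps '[[[0, 0, -1.5, 0, 0, 0], [0, 0, -1.5, 0, 0, 0]]]'

```text
t: 3.97
tool_pos: [517.4, -227.0, 18.7]
orientation: [0.824, 0.567, 0.001, 0.002]
force: [3.3, -0.9, -3.6]
opening: 0.638
```

>>> servo_tool --steps '[[[0, -3, 0.6, 0, 0, 0], [0, -9, 0.6, 0, 0, 0], [0, -17, 0.6, 0, 0, 0], [0, -25, 0.6, 0, 0, 0], [0, -33, 0.6, 0, 0, 0]]]'

```text
t: 4.38
tool_pos: [489.1, -216.8, 19.2]
orientation: [0.824, 0.566, 0.003, 0.006]
force: [11.7, -3.1, -4.7]
opening: 0.631
```

```bash
python3 -c "
from h import *
go(514.8,-226.4,15,-21)
b,_=snap('scene','e')
cv2.imwrite('pics/ee2.png',cv2.resize(b[170:310,100:240],None,fx=5,fy=5,interpolation=cv2.INTER_CUBIC))
"
```

```text
t 4.38 pos [ 489.1 -216.8   19.2] yaw -21.0 F [11.7 -3.1 -4.7] T [-0.5  -1.65 -0.03] op 0.631
shift [ 0.3 27.4  4.5] turn [ 0.72  0.08 -0.  ] dist 27.8
```

View pics/ee2.png

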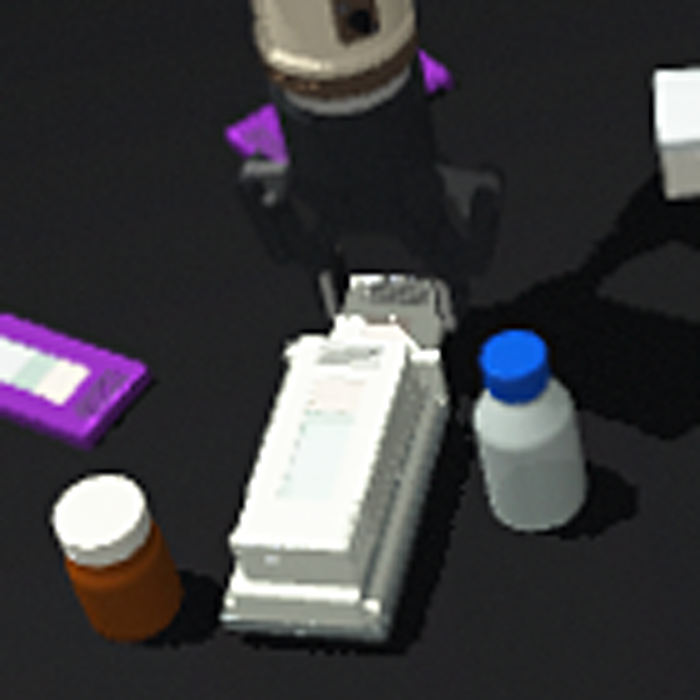

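>>> servo_tool --steps '[[[0, -8, 0.7, 0, 0, 0], [0, -16, 1, 0, 0, 0], [0, -24, 1, 0, 0, 0], [0, -32, 1, 0, 0, 0], [0, -32, 1, 0, 0, 0]]]'

```text
t: 4.85
tool_pos: [455.3, -203.2, 16.7]
orientation: [0.824, 0.567, 0.001, 0.001]
force: [-0.3, -0.5, 1.4]
opening: 0.637
```

```bash
python3 -c "
from h import *
go(514.8,-226.4,15,-21)
b,_=snap('scene','f')
cv2.imwrite('pics/ff2.png',cv2.resize(b[170:310,100:240],None,fx=5,fy=5,interpolation=cv2.INTER_CUBIC))
"
```

```text
t 4.85 pos [ 455.3 -203.2   16.7] yaw -20.98 F [-0.3 -0.5  1.4] T [-0.13  0.02 -0.1 ] op 0.637
shift [-0.3 63.8  1.9] turn [0.16 0.01 0.02] dist 63.9
```

View pics/ff2.png

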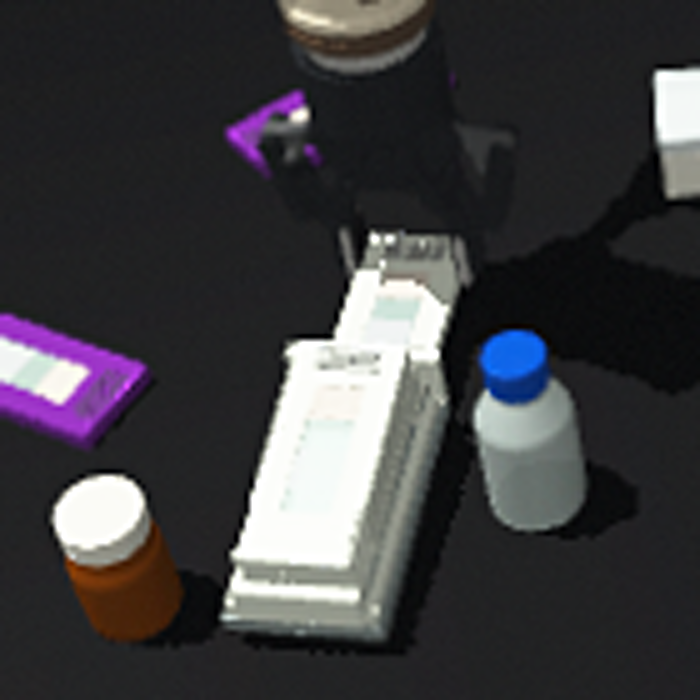

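The stack is tilting back onto the deck, as expected. I'll keep pulling straight out.

>>> servo_tool --steps '[[[0, -10, 0, 0, 0, 0], [0, -20, 0, 0, 0, 0], [0, -30, 0, 0, 0, 0], [0, -40, 0, 0, 0, 0], [0, -50, 0, 0, 0, 0]]]'

```text
t: 5.32
tool_pos: [408.2, -184.7, 15.9]
orientation: [0.824, 0.567, 0.0, -0.0]
force: [0.5, -0.2, -1.0]
opening: 0.635
```

```bash
python3 -c "
from h import *
go(514.8,-226.4,15,-21)
b,_=snap('scene','g');a,_=snap('top','g')
cv2.imwrite('pics/gg2.png',cv2.resize(b[150:310,80:240],None,fx=4,fy=4,interpolation=cv2.INTER_CUBIC))
cv2.imwrite('pics/gg1.png',cv2.resize(a[130:240,310:450],None,fx=5,fy=5,interpolation=cv2.INTER_CUBIC))
"
```

```text
t 5.32 pos [ 408.2 -184.7   15.9] yaw -20.95 F [ 0.5 -0.2 -1. ] T [-0.03  0.07 -0.04] op 0.635
shift [ -0.8 114.5   0.9] turn [ 0.03 -0.04  0.05] dist 114.5
```

View pics/gg2.png

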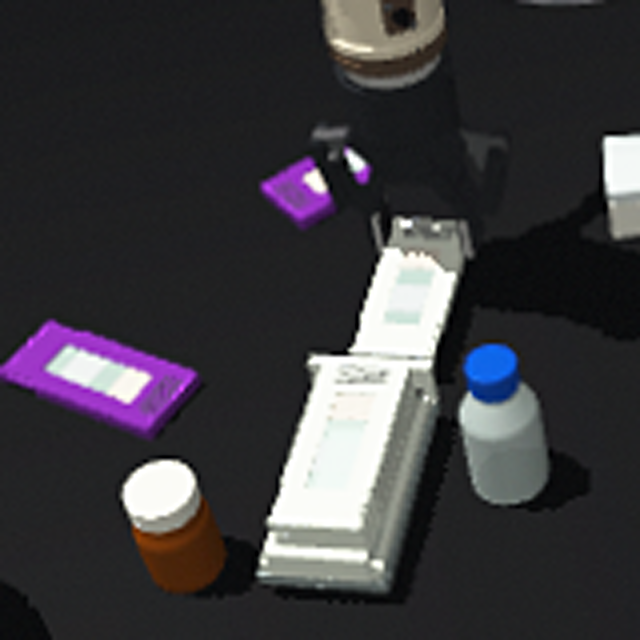

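View pics/gg1.png

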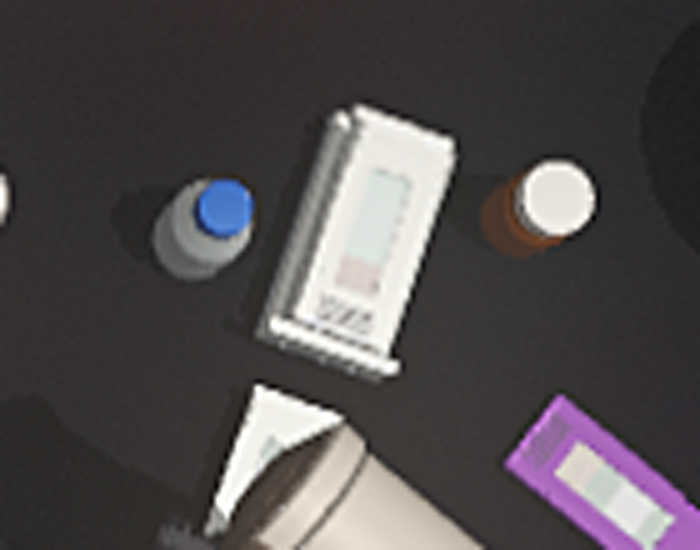

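The carrier is out and the waiting stack lies flat behind the gate. Next I'll lift and carry it across, passing in front of the cylinder.

>>> servo_tool --steps '[[[0, -2, -15, 0, 0, 0], [0, -4, -45, 0, 0, 0], [0, -6, -80, 0, 0, 0], [0, -8, -115, 0, 0, 0], [0, -10, -150, 0, 0, 0]]]'

```text
t: 5.83
tool_pos: [399.4, -181.5, 167.8]
orientation: [0.824, 0.567, 0.001, 0.001]
force: [0.5, -1.1, -2.0]
opening: 0.635
```

```bash
python3 -c "
from h import *
go(398,225,180,-1.55)"
```

```text
t 5.83 pos [ 399.4 -181.5  167.8] yaw -20.97 F [ 0.5 -1.1 -2. ] T [-0.02  0.03 -0.01] op 0.635
shift [ 379.1 -146.7  -12.3] turn [  0.12  -0.   -19.42] dist 406.7
```

>>> servo_tool --steps '[[[25, -10, -3, 0, 0, 0], [55, -21, -6, 0, 0, 0], [85, -33, -9, 0, 0, 0], [115, -45, -12, 0, 0, 0], [145, -56, -12, 0, 0, 0]]]'

```text
t: 6.25
tool_pos: [399.4, -25.1, 179.0]
orientation: [0.824, 0.566, 0.001, 0.002]
force: [1.4, -1.1, -1.3]
opening: 0.634
```

>>> servo_tool --steps '[[[30, -12, 0, 0, 0, -4], [60, -23, 0, 0, 0, -8], [90, -35, 0, 0, 0, -12], [120, -47, 0, 0, 0, -16], [150, -58, 0, 0, 0, -19.4]]]'

```text
t: 6.67
tool_pos: [398.5, 136.2, 178.1]
orientation: [0.716, 0.699, 0.0, 0.001]
force: [1.2, 0.6, -1.6]
opening: 0.637
```

```bash
python3 -c "
from h import *
go(398,229,180,-1.55)"
```

```text
t 6.67 pos [398.5 136.2 178.1] yaw -1.37 F [ 1.2  0.6 -1.6] T [-0.05  0.05 -0.01] op 0.637
shift [92.8 -2.7 -2. ] turn [0.15 0.08 0.18] dist 92.9
```

>>> servo_tool --steps '[[[25, 0, 0, 0, 0, 0], [50, 0, 0, 0, 0, 0], [75, -1, 0, 0, 0, 0], [92, -2, 0, 0, 0, 0], [92, -2, 0, 0, 0, 0]]]'

```text
t: 7.08
tool_pos: [398.9, 229.1, 177.8]
orientation: [0.716, 0.699, 0.001, 0.001]
force: [0.3, 0.4, -1.9]
opening: 0.636
```

>>> servo_tool --steps '[[[0, 0, 0, 0, 0, 0], [0, 0, 0, 0, 0, 0]]]'

```text
t: 7.25
tool_pos: [399.3, 226.0, 177.8]
orientation: [0.717, 0.697, 0.0, 0.002]
force: [0.1, -0.5, -1.8]
opening: 0.635
```

```bash
python3 -c "
from h import *
go(398,229,180,-1.55)
b,_=snap('scene','h');a,d=snap('top','h')
go(398,229,180,-1.55)
cv2.imwrite('pics/h2.png',cv2.resize(b[90:270,270:430],None,fx=3.3,fy=3.3,interpolation=cv2.INTER_CUBIC))
cv2.imwrite('pics/h1.png',cv2.resize(a[140:290,150:300],None,fx=4,fy=4,interpolation=cv2.INTER_CUBIC))
"
```

```text
t 7.25 pos [399.3 226.  177.8] yaw -1.57 F [ 0.1 -0.5 -1.8] T [-0.03  0.15  0.04] op 0.635
shift [ 3.  -1.3 -2.2] turn [ 0.14  0.11 -0.02] dist 4.0
t 7.35 pos [399.4 225.6 177.9] yaw -1.64 F [ 0.1 -0.7 -2.1] T [-0.03  0.13 -0.  ] op 0.629
shift [ 3.3 -1.5 -2.1] turn [ 0.17  0.09 -0.09] dist 4.2
```

View pics/h2.png

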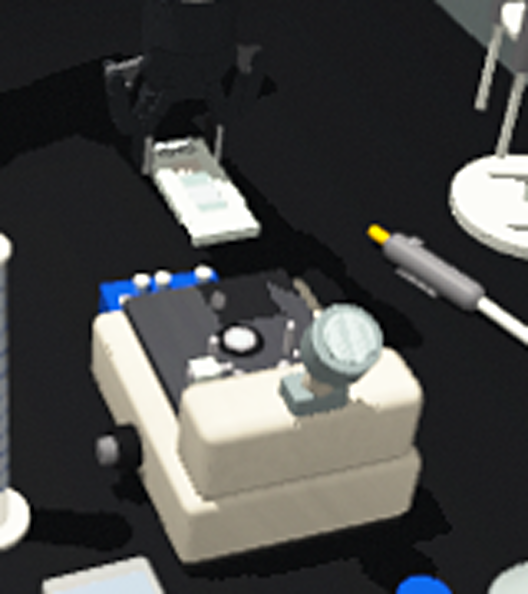

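View pics/h1.png

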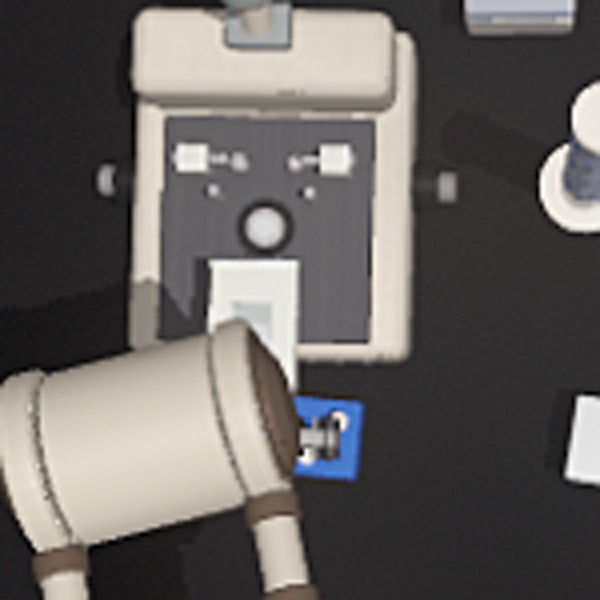

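```bash
cat > mc.py <<'E'
from h import *
def meas(tag,px,zt):
    z=np.load(f'{tag}_top.npz');gray=cv2.cvtColor(z['im'],cv2.COLOR_BGR2GRAY)
    out=[edge('top',gray,a,b,zt) for a,b in px]
    for e in out: print(e[0].round(2),np.degrees(np.arctan2(e[1][1],e[1][0])).round(2),e[2].round(2))
    return out
E
python3 - <<'E'
from mc import *
d=np.load('h_top.npz')['d'];P=cloud('top',d)
for v in (208,212,218): print(P[v,205:222:4].round(1).tolist())
o=np.array([150,140]);f=lambda *q:[np.array(p)/4+o for p in q]
zt=194
E=meas('h',[f((209,261),(298,262)),f((210,262),(212,320)),f((298,262),(296,390))],zt)
l=isect(E[0],E[1]);r=isect(E[0],E[2]);print('corners',l,r,np.linalg.norm(l-r),(l+r)/2)
s=arm.observe()['tool_pos'];print(s, (l+r)/2-s[:2])
E
```

```text
[[502.6, 244.5, 190.6], [502.5, 233.9, 192.0], [502.4, 223.4, 192.7], [502.5, 213.3, 191.0], [502.5, 202.9, 190.6]]
[[492.0, 243.9, 193.4], [492.1, 233.7, 191.9], [491.9, 223.1, 193.4], [492.2, 213.3, 190.0], [491.9, 202.5, 192.9]]
[[476.3, 243.4, 194.9], [476.6, 233.9, 189.9], [476.5, 223.2, 192.1], [476.5, 212.9, 191.5], [476.5, 202.6, 190.8]]
[511.38 224.5 ] -89.69 0.04
[488.85 251.24] -5.14 0.1
[463.34 195.24] -1.12 0.33
corners [511.24310266 249.23082574] [511.53959081 194.29236773] 54.93925803725851 [511.39134673 221.76159673]
[399.43014183 225.64119461 177.9339769 ] [111.9612049   -3.87959788]
```

```bash
python3 -c "
from h import *
go(497.5,229.8,160,-1.55)"
```

```text
t 7.35 pos [399.4 225.6 177.9] yaw -1.64 F [ 0.1 -0.7 -2.1] T [-0.03  0.13 -0.  ] op 0.629
shift [ 7.  97.9 18.2] turn [ 0.17  0.09 -0.09] dist 99.8
```

>>> servo_tool --steps '[[[2, 25, 0, 0, 0, 0], [4, 50, 0, 0, 0, 0], [6, 75, 0, 0, 0, 0], [7, 90, 9, 0, 0, 0], [7, 98, 18, 0, 0, 0]]]'

```text
t: 7.77
tool_pos: [500.3, 229.7, 160.9]
orientation: [0.717, 0.697, 0.002, 0.002]
force: [0.3, 1.0, -1.2]
opening: 0.638
```

>>> servo_tool --steps '[[[0, 0, 0, 0, 0, 0], [0, 0, 0, 0, 0, 0], [0, 0, 0, 0, 0, 0], [0, 0, 0, 0, 0, 0]]]'

```text
t: 8.1
tool_pos: [497.3, 230.6, 161.1]
orientation: [0.717, 0.697, 0.001, 0.002]
force: [-0.7, -0.1, -1.4]
opening: 0.632
```

```bash
python3 -c "
from h import *
go(497.5,229.8,160,-1.55)
a,d=snap('top','i')
b,_=snap('scene','i')
go(497.5,229.8,160,-1.55)
cv2.imwrite('pics/i2.png',cv2.resize(b[130:270,270:430],None,fx=4.5,fy=4.5,interpolation=cv2.INTER_CUBIC))
cv2.imwrite('pics/i1.png',cv2.resize(a[140:240,160:270],None,fx=6,fy=6,interpolation=cv2.INTER_CUBIC))
"
```

```text
t 8.1 pos [497.3 230.6 161.1] yaw -1.58 F [-0.7 -0.1 -1.4] T [-0.02  0.03  0.03] op 0.632
shift [-0.8  0.2  1.1] turn [ 0.23  0.06 -0.03] dist 1.3
t 8.2 pos [497.4 230.8 161.1] yaw -1.56 F [ 0.1 -0.2 -2.3] T [-0.06  0.08 -0.05] op 0.635
shift [-1.   0.1  1.1] turn [ 0.25  0.05 -0.01] dist 1.5
```

View pics/i2.png

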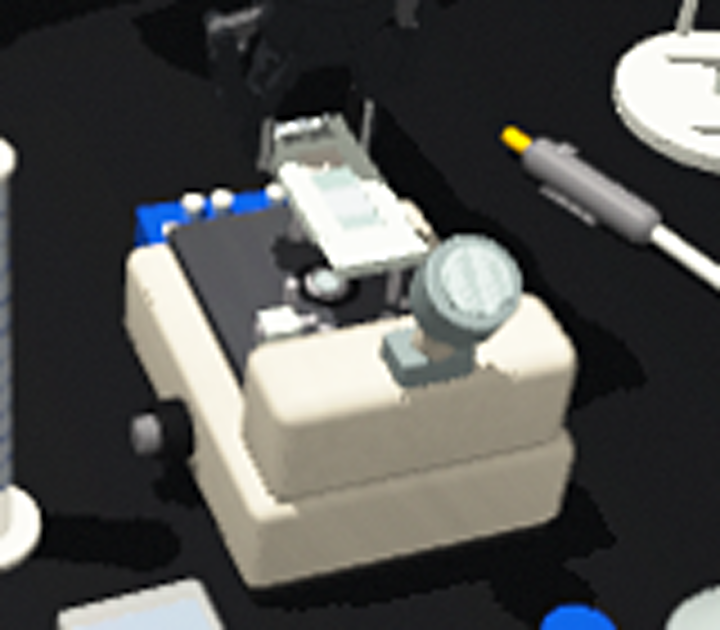

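View pics/i1.png

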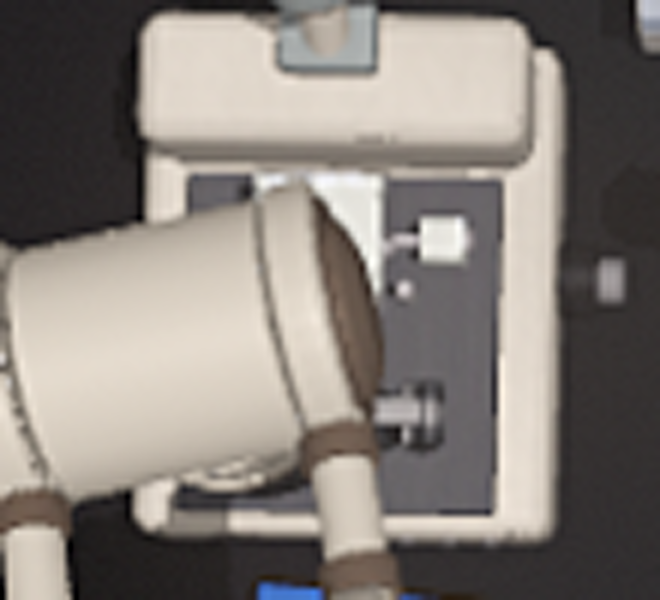

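Run:
```python
from mc import *
z=np.load('i_top.npz');d=z['d'];P=cloud('top',d)
o=np.array([160,140]);f=lambda *q:[np.array(p)/6+o for p in q]
for q in ((280,182),(345,185),(365,210),(370,250)):
    u,v=f(q)[0].round().astype(int); print(P[v,u].round(1))
zt=175
E=meas('i',[f((262,175),(380,176)),f((383,180),(381,290))],zt)
r=isect(*E);print('right tail corner',r)
s=arm.observe()['tool_pos'];print(s,r-s[:2])
gray=cv2.cvtColor(z['im'],cv2.COLOR_BGR2GRAY)
u,v=f((404,289))[0].round().astype(int);p=blob(gray,u,v,3,115);print('postR',p,onz('top',p,129))
```

```text
[545.1 190.5 488.2]
[603.7 214.7 171. ]
[592.1 206.  175. ]
[573.5 203.3 173.5]
[610.82 217.09] 87.38 1.28
[581.75 202.87] -12.7 0.67
right tail corner [609.88309645 196.52958776]
[497.38146384 230.79494281 161.1233594 ] [112.5016326  -34.26535506]
postR [226.95316159 187.71194379] [[564.76725022 195.28524372 129.        ]]
```

Run:
```python
from mc import *
z=np.load('i_top.npz');gray=cv2.cvtColor(z['im'],cv2.COLOR_BGR2GRAY).astype(float)
pts=[]
for v in range(168,190):
    r=gray[v,212:236]; print(v,r[6:18].astype(int).tolist())
print('cols')
for u in range(203,224): print(u,gray[164:174,u].astype(int).tolist())
```

```text
168 [177, 175, 148, 134, 137, 142, 146, 173, 180, 179, 172, 171]
169 [232, 230, 216, 208, 214, 177, 129, 152, 160, 160, 160, 160]
170 [242, 241, 241, 238, 246, 201, 116, 93, 92, 96, 94, 94]
171 [230, 231, 232, 232, 233, 186, 113, 96, 99, 101, 100, 100]
172 [226, 226, 227, 230, 221, 163, 101, 98, 100, 103, 101, 102]
173 [226, 227, 227, 230, 236, 173, 95, 99, 100, 104, 102, 102]
174 [228, 227, 228, 230, 245, 182, 93, 100, 100, 104, 102, 101]
175 [230, 228, 228, 230, 243, 180, 93, 98, 102, 104, 101, 99]
176 [234, 229, 228, 230, 244, 179, 92, 99, 101, 103, 101, 96]
177 [231, 233, 228, 230, 244, 177, 91, 97, 98, 102, 80, 70]
178 [206, 232, 230, 231, 242, 175, 95, 93, 97, 94, 63, 51]
179 [146, 228, 234, 230, 239, 186, 104, 142, 181, 186, 182, 159]
180 [75, 190, 230, 233, 237, 207, 167, 160, 175, 181, 180, 158]
181 [65, 99, 225, 237, 238, 200, 179, 147, 115, 113, 101, 83]
182 [76, 52, 190, 234, 242, 188, 137, 113, 97, 100, 64, 51]
183 [81, 66, 98, 229, 247, 184, 101, 93, 98, 104, 89, 83]
184 [86, 73, 46, 212, 238, 169, 96, 99, 100, 102, 102, 100]
185 [89, 80, 51, 171, 224, 164, 96, 100, 97,
[... 709 characters left out ...]
9, 112, 148, 170, 193, 177, 132, 137, 134]
212 [132, 120, 113, 147, 182, 219, 228, 199, 136, 70]
213 [132, 120, 112, 148, 189, 233, 247, 235, 192, 95]
214 [132, 119, 114, 133, 180, 233, 245, 235, 228, 188]
215 [133, 119, 115, 111, 170, 232, 243, 232, 231, 227]
216 [133, 120, 113, 118, 169, 224, 237, 229, 227, 230]
217 [135, 119, 114, 124, 174, 228, 238, 228, 226, 227]
218 [136, 119, 114, 122, 177, 232, 242, 230, 226, 226]
219 [138, 120, 114, 124, 175, 230, 241, 231, 226, 227]
220 [139, 119, 115, 127, 148, 216, 241, 232, 227, 227]
221 [139, 119, 117, 128, 134, 208, 238, 232, 230, 230]
222 [138, 119, 117, 130, 137, 214, 246, 233, 221, 236]
223 [139, 119, 117, 130, 142, 177, 201, 186, 163, 173]
```

Run:
```python
from mc import *
for z in (175,165): print(z,onz('top',[[223.11,175.5],[223.03,186.5]],z).round(2).tolist(), onz('top',[[218,168.4]],z).round(1).tolist())
L=np.array([202.93,187.05]);Rr=np.array([226.95,187.71])
for zz in (126,129,130): print(onz('top',[L,Rr],zz).round(2).tolist())
s=arm.observe()['tool_pos'];a=np.radians(-1.56);ex=np.array([np.cos(a),np.sin(a)]);ey=np.array([-ex[1],ex[0]])
for X in (20,68,90): print('pred right side at tool+',X,(s[:2]+X*ex-28*ey).round(2))
```

```text
175 [[590.74, 200.4, 175.0], [561.22, 200.27, 175.0]] [[609.9, 214.2, 175.0]]
165 [[592.53, 201.68, 165.0], [562.73, 201.55, 165.0]] [[611.9, 215.7, 165.0]]
[[567.23, 262.31, 126.0], [565.22, 195.65, 126.0]]
[[566.78, 261.77, 129.0], [564.77, 195.29, 129.0]]
[[566.63, 261.6, 130.0], [564.62, 195.18, 130.0]]
pred right side at tool+ 20 [516.61 202.26]
pred right side at tool+ 68 [564.59 200.95]
pred right side at tool+ 90 [586.59 200.36]
```

```bash
cat >> h.py <<'E'
def gop(x,y,z,yaw,pitch):
    s=arm.observe(); M=R.from_quat(s['orientation']).as_matrix()
    a=np.radians(yaw); ty=np.array([np.cos(a),np.sin(a),0]); tz=np.array([0,0,-1.]); G=np.c_[np.cross(ty,tz),ty,tz]@R.from_rotvec([-np.radians(pitch),0,0]).as_matrix()
    d=M.T@(np.array([x,y,z])-s['tool_pos']); r=np.degrees(R.from_matrix(M.T@G).as_rotvec())
    print('t',round(s['t'],2),'pos',s['tool_pos'].round(2),'F',s['force'].round(1),'T',s['torque'].round(2),'op',round(s['opening'],3))
    print('shift',d.round(2),'turn',r.round(2),'dist',np.linalg.norm(d).round(1))
E
python3 -c "
from h import *
gop(496.2,230.7,150,-1.55,6)"
```

```text
t 8.2 pos [497.38 230.79 161.12] F [ 0.1 -0.2 -2.3] T [-0.06  0.08 -0.05] op 0.635
shift [-0.12 -1.23 11.12] turn [-5.75  0.05 -0.01] dist 11.2
```

>>> servo_tool --steps '[[[0, -1.2, 3, -2, 0, 0], [0, -1.2, 6, -4, 0, 0], [0, -1.2, 9, -5.7, 0, 0], [0, -1.2, 11, -5.7, 0, 0], [0, -1.2, 11, -5.7, 0, 0]]]'

```text
t: 8.62
tool_pos: [495.6, 230.8, 149.2]
orientation: [0.716, 0.697, 0.035, 0.037]
force: [-0.3, -0.4, -1.9]
opening: 0.636
```

>>> servo_tool --steps '[[[0, 0, 0, 0, 0, 0], [0, 0, 0, 0, 0, 0]]]'

```text
t: 8.78
tool_pos: [496.8, 230.8, 149.9]
orientation: [0.716, 0.696, 0.036, 0.037]
force: [0.0, 0.0, -1.0]
opening: 0.637
```

```bash
python3 -c "
from h import *
gop(496.2,230.7,115,-1.55,6)"
```

```text
t 8.78 pos [496.83 230.8  149.88] F [ 0.  0. -1.] T [ 0.03  0.12 -0.04] op 0.637
shift [-0.08 -4.22 34.63] turn [-0.09  0.06 -0.02] dist 34.9
```

>>> servo_tool --steps '[[[0, -1, 6, 0, 0, 0], [0, -1.7, 12, 0, 0, 0], [0, -2.3, 18, 0, 0, 0], [0, -2.9, 23, 0, 0, 0], [0, -3.3, 27, 0, 0, 0]]]'

```text
t: 9.2
tool_pos: [495.3, 230.6, 120.9]
orientation: [0.716, 0.696, 0.035, 0.037]
force: [-0.5, 0.8, -2.3]
opening: 0.631
```

>>> servo_tool --steps '[[[0, 0, 0, 0, 0, 0], [0, 0, 0, 0, 0, 0]]]'

```text
t: 9.37
tool_pos: [495.6, 230.7, 121.8]
orientation: [0.716, 0.696, 0.035, 0.037]
force: [0.6, 0.3, -0.6]
opening: 0.633
```

```bash
python3 -c "
from h import *
gop(496.2,230.7,112,-1.55,6)
a,d=snap('top','j')
b,_=snap('scene','j')
cv2.imwrite('pics/j2.png',cv2.resize(b[150:250,300:400],None,fx=6,fy=6,interpolation=cv2.INTER_CUBIC))
cv2.imwrite('pics/j1.png',cv2.resize(a[150:230,180:260],None,fx=7,fy=7,interpolation=cv2.INTER_CUBIC))
"
```

```text
t 9.37 pos [495.62 230.68 121.76] F [ 0.6  0.3 -0.6] T [-0.    0.17  0.  ] op 0.633
shift [ 0.05 -0.42  9.76] turn [-0.16  0.08 -0.01] dist 9.8
```

View pics/j2.png

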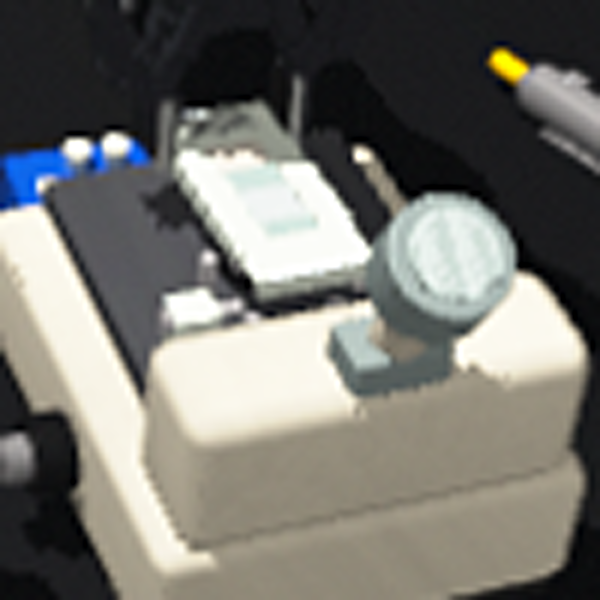

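View pics/j1.png

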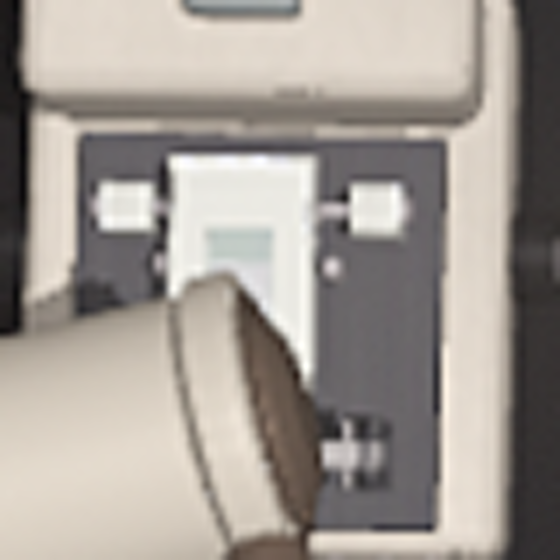

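Run:
```python
from mc import *
z=np.load('j_top.npz')
gray=cv2.cvtColor(z['im'],cv2.COLOR_BGR2GRAY).astype(float)
o=np.array([180,150]);f=lambda *q:[np.array(p)/7+o for p in q]
E=meas('j',[f((170,155),(315,155))],147)
print(onz('top',f((243,155)),147))
for u in range(206,224,3): print(u,gray[166:178,u].astype(int).tolist())
for v in (182,184,186,188): print(v,gray[v,198:232].astype(int).tolist())
s=arm.observe()['tool_pos'];print('tail pred',s[0]+111*np.cos(np.radians(6))-.4-14*np.sin(.105))
```

```text
[606.6  228.34] 89.38 0.04
[[605.10493674 227.04070137 147.        ]]
206 [113, 154, 158, 109, 95, 84, 222, 251, 239, 236, 237, 238]
209 [113, 153, 159, 112, 94, 82, 211, 244, 235, 231, 230, 232]
212 [113, 154, 168, 126, 92, 80, 223, 248, 235, 231, 231, 233]
215 [116, 118, 148, 135, 91, 81, 215, 245, 236, 232, 231, 233]
218 [116, 131, 156, 135, 92, 82, 201, 241, 238, 232, 232, 234]
221 [116, 132, 151, 127, 92, 84, 186, 237, 240, 233, 232, 234]
182 [208, 208, 212, 186, 113, 45, 193, 235, 235, 233, 234, 221, 217, 218, 218, 218, 218, 217, 217, 217, 219, 232, 236, 234, 235, 242, 195, 119, 92, 101, 65, 52, 210, 222]
184 [97, 96, 99, 101, 71, 84, 223, 242, 235, 233, 234, 214, 198, 200, 200, 200, 201, 200, 200, 198, 201, 230, 236, 233, 235, 236, 212, 137, 94, 103, 101, 100, 102, 103]
186 [101, 100, 102, 76, 131, 137, 219, 240, 235, 233, 234, 219, 202, 199, 200, 200, 200, 200, 199, 198, 204, 230, 236, 233, 234, 245, 190, 104, 100, 122, 106, 100, 102, 104]
188 [101, 101, 94, 74, 140, 146, 221, 241, 239, 240, 243, 215, 199, 191, 189, 208, 219, 219, 218, 217, 218, 232, 236, 233, 235, 246, 193, 80, 166, 211, 156, 106, 103, 105]
tail pred 604.6127140721675
```

Run:
```python
from mc import *
s=arm.observe()['tool_pos'];a=np.radians(-1.56)
for zz in (143,138): print(onz('top',[[203.55,186],[224.17,186]],zz).round(2).tolist())
print('tool line y at x=568', s[1]+(568-s[0])*np.tan(a))
gop(495.6,230.5,107,-1.55,6)
```

```text
[[567.57, 257.62, 143.0], [567.43, 201.28, 143.0]]
[[568.34, 258.51, 138.0], [568.19, 201.9, 138.0]]
tool line y at x=568 228.84837477573728
t 9.47 pos [496.09 230.81 122.44] F [ 0.7  0.2 -1. ] T [ 0.    0.12 -0.04] op 0.631
shift [-0.3  -2.07 15.31] turn [-0.09  0.06 -0.01] dist 15.5
```

>>> servo_tool --steps '[[[-0.3, -0.6, 3, 0, 0, 0], [-0.6, -1, 6, 0, 0, 0], [-0.6, -1.3, 9, 0, 0, 0], [-0.6, -1.5, 11, 0, 0, 0], [-0.6, -1.6, 12, 0, 0, 0]]]'

```text
t: 9.88
tool_pos: [495.1, 230.0, 109.5]
orientation: [0.716, 0.696, 0.035, 0.037]
force: [0.3, 0.7, -2.3]
opening: 0.634
```

>>> servo_tool --steps '[[[0, 0, 0, 0, 0, 0], [0, 0, 0, 0, 0, 0]]]'

```text
t: 10.05
tool_pos: [495.5, 230.1, 110.0]
orientation: [0.716, 0.696, 0.035, 0.037]
force: [0.0, 0.6, -1.4]
opening: 0.637
```

```bash
python3 -c "
from h import *
gop(495.6,230.3,104.5,-1.55,6)"
```

```text
t 10.05 pos [495.48 230.12 110.04] F [ 0.   0.6 -1.4] T [ 0.03  0.21 -0.06] op 0.637
shift [ 0.19 -0.46  5.53] turn [-0.12  0.07 -0.02] dist 5.5
```

>>> servo_tool --steps '[[[0, -0.1, 1, 0, 0, 0], [0, -0.2, 2, 0, 0, 0], [0, -0.3, 3, 0, 0, 0], [0, -0.3, 3, 0, 0, 0]]]'

```text
t: 10.38
tool_pos: [495.3, 230.1, 106.8]
orientation: [0.716, 0.696, 0.035, 0.037]
force: [0.6, 1.0, -2.0]
opening: 0.633
```

>>> servo_tool --steps '[[[0, -0.1, 1, 0, 0, 0], [0, -0.2, 2, 0, 0, 0], [0, -0.2, 2, 0, 0, 0]]]'

```text
t: 10.63
tool_pos: [495.3, 230.1, 104.8]
orientation: [0.716, 0.696, 0.035, 0.037]
force: [-0.0, -1.2, -2.1]
opening: 0.64
```

>>> servo_tool --steps '[[[0, -0.1, 0.5, 0, 0, 0], [0, -0.1, 1, 0, 0, 0], [0, -0.1, 1, 0, 0, 0]]]'

```text
t: 10.88
tool_pos: [495.6, 230.2, 104.1]
orientation: [0.716, 0.696, 0.036, 0.037]
force: [-1.2, 0.8, -1.6]
opening: 0.632
```

```bash
python3 -c "
from h import *
gop(495.6,230.3,104.5,-1.55,6)
a,d=snap('top','k')
b,_=snap('scene','k')
cv2.imwrite('pics/k2.png',cv2.resize(b[150:250,300:400],None,fx=6,fy=6,interpolation=cv2.INTER_CUBIC))
cv2.imwrite('pics/k1.png',cv2.resize(a[150:230,180:260],None,fx=7,fy=7,interpolation=cv2.INTER_CUBIC))
"
```

```text
t 10.88 pos [495.6  230.22 104.12] F [-1.2  0.8 -1.6] T [ 0.05  0.14 -0.03] op 0.632
shift [ 0.08  0.04 -0.37] turn [-0.1   0.05 -0.02] dist 0.4
```

View pics/k2.png

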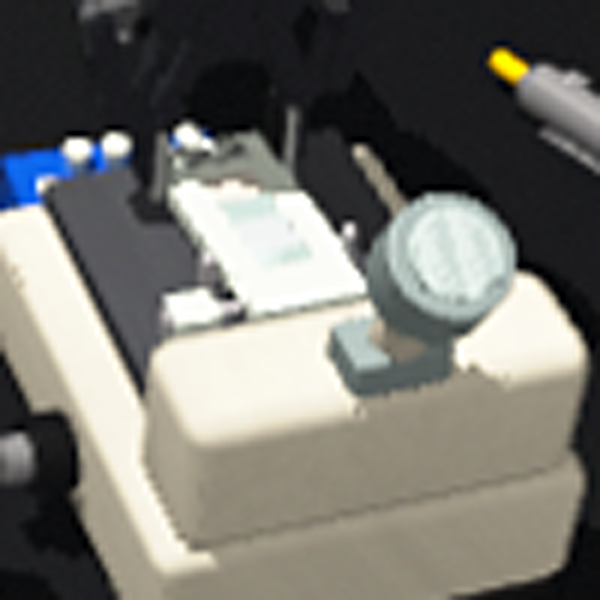

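View pics/k1.png

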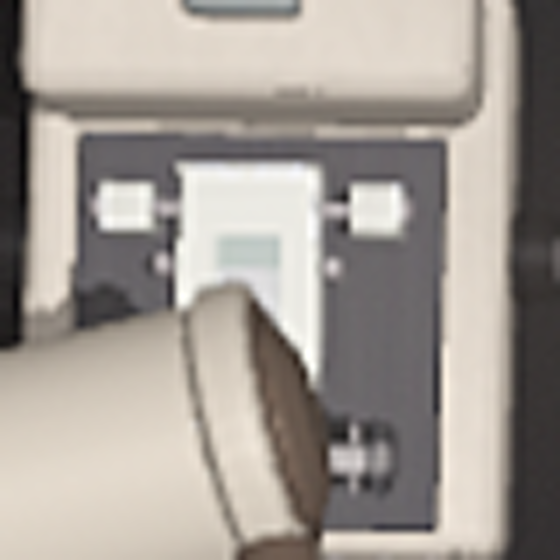

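>>> servo_tool --steps '[[[0, -0.1, 0.5, 0, 0, 0], [0, -0.1, 1, 0, 0, 0], [0, -0.1, 1, 0, 0, 0]]]'

```text
t: 11.23
tool_pos: [495.9, 230.5, 103.4]
orientation: [0.716, 0.696, 0.036, 0.037]
force: [-0.1, 2.2, 0.3]
opening: 0.635
```

>>> servo_tool --steps '[[[0, -0.1, 0.5, 0, 0, 0], [0, -0.1, 1, 0, 0, 0], [0, -0.1, 1, 0, 0, 0]]]'

```text
t: 11.48
tool_pos: [496.1, 230.6, 102.9]
orientation: [0.716, 0.696, 0.036, 0.037]
force: [-1.8, 2.9, 5.6]
opening: 0.637
```

>>> servo_tool --steps '[[[0.4, 0, -0.4, 0, 0, 0], [0.4, 0, -0.4, 0, 0, 0]]]'

```text
t: 11.65
tool_pos: [496.0, 230.7, 103.0]
orientation: [0.716, 0.696, 0.036, 0.038]
force: [-0.2, 2.2, 4.5]
opening: 0.637
```

```bash
python3 -c "
from h import *
gop(495.6,230.3,104.5,-1.55,6)"
```

```text
t 11.65 pos [496.02 230.65 102.96] F [-0.2  2.2  4.5] T [ 0.3  -0.   -0.03] op 0.637
shift [-0.37 -0.25 -1.57] turn [-0.03  0.05 -0.02] dist 1.6
```

>>> servo_tool --steps '[[[0, 0, 0, 0, 0, 0], [0, 0, 0, 0, 0, 0], [0, 0, 0, 0, 0, 0], [0, 0, 0, 0, 0, 0], [0, 0, 0, 0, 0, 0]]]' --claw 95

```text
t: 12.07
tool_pos: [495.2, 230.3, 102.1]
orientation: [0.716, 0.696, 0.035, 0.037]
force: [0.1, -0.6, -0.0]
opening: 0.953
```

```bash
python3 -c "
from h import *
gop(470,231,185,-1.55,6)
a,d=snap('top','l')
b,_=snap('scene','l')
cv2.imwrite('pics/l2.png',cv2.resize(b[150:250,300:400],None,fx=6,fy=6,interpolation=cv2.INTER_CUBIC))
cv2.imwrite('pics/l1.png',cv2.resize(a[150:230,180:260],None,fx=7,fy=7,interpolation=cv2.INTER_CUBIC))
"
```

```text
t 12.07 pos [495.2  230.32 102.06] F [ 0.1 -0.6 -0. ] T [-0.01  0.04 -0.05] op 0.953
shift [ -0.14 -16.63 -85.07] turn [-0.15  0.09 -0.01] dist 86.7
```

View pics/l2.png

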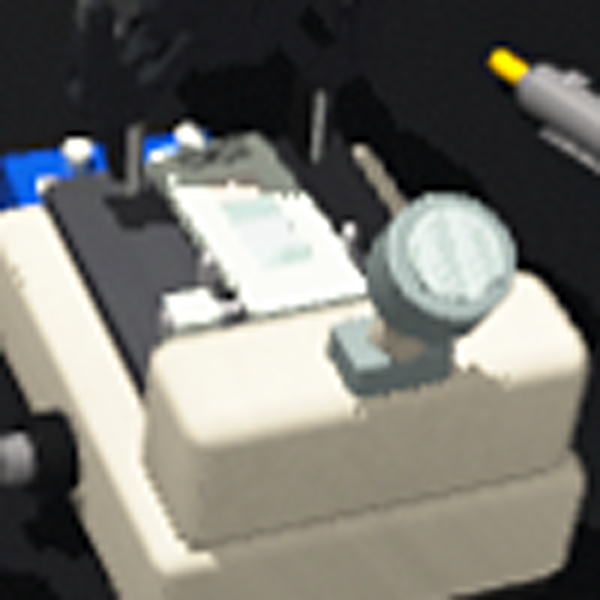

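View pics/l1.png

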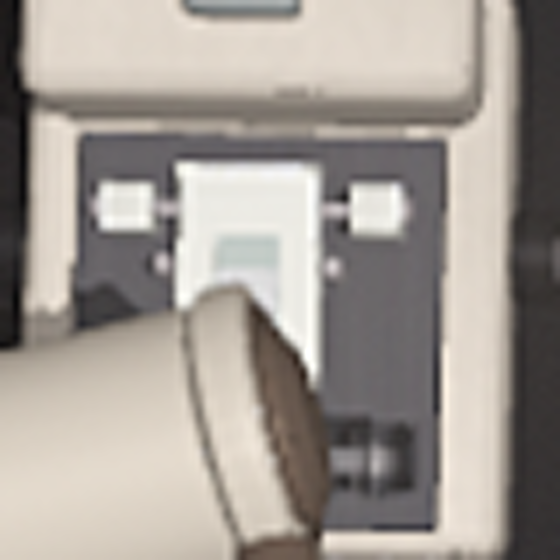

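>>> servo_tool --steps '[[[0, 0, -12, 0, 0, 0], [0, 0, -30, 0, 0, 0], [0, 0, -50, 0, 0, 0], [0, 0, -70, 0, 0, 0], [0, 0, -85, 0, 0, 0]]]'

```text
t: 12.58
tool_pos: [487.3, 231.1, 189.9]
orientation: [0.716, 0.696, 0.037, 0.038]
force: [0.8, 0.7, 0.8]
opening: 0.947
```

```bash
python3 -c "
from h import *
gop(593.5,227.9,175,-1.55,0)
a,d=snap('top','m')
b,_=snap('scene','m')
cv2.imwrite('pics/m2.png',cv2.resize(b[150:250,300:400],None,fx=6,fy=6,interpolation=cv2.INTER_CUBIC))
cv2.imwrite('pics/m1.png',cv2.resize(a[150:230,180:260],None,fx=7,fy=7,interpolation=cv2.INTER_CUBIC))
"
```

```text
t 12.58 pos [487.26 231.07 189.87] F [0.8 0.7 0.8] T [ 0.    0.09 -0.  ] op 0.947
shift [ -0.26 104.13  25.96] turn [ 6.03  0.03 -0.01] dist 107.3
```

View pics/m2.png

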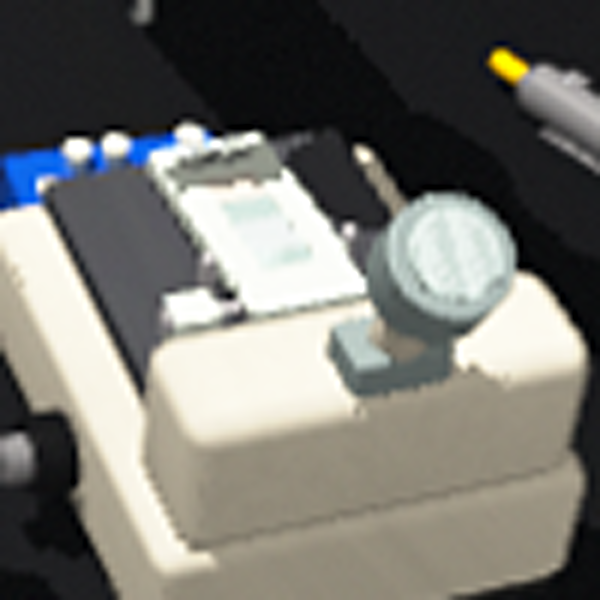

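View pics/m1.png

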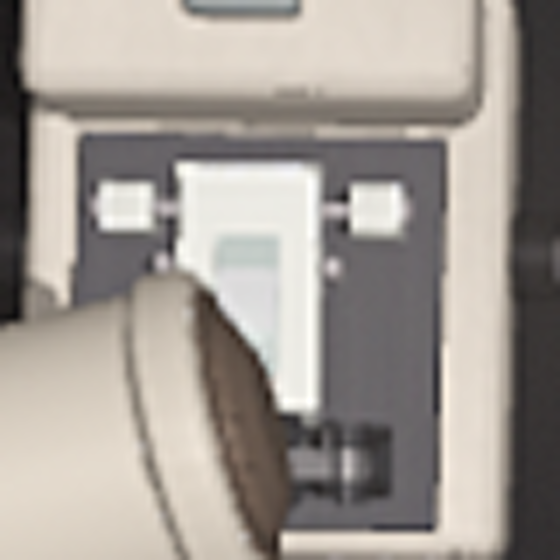

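Run:
```python
from h import *
for n in('top','scene'):
    P=cloud(n,np.load(f'a_{n}.npz')['d']).reshape(-1,3)
    for lo in (160,190,220):
        k=(P[:,2]>lo)&(P[:,2]<270)&(np.abs(P[:,1]-228)<80)&(P[:,0]>560)&(P[:,0]<760)
        if k.sum(): print(n,lo,k.sum(),P[k].min(0).round(),P[k].max(0).round(),np.percentile(P[k][:,0],[1,5,50]).round())
```

```text
top 160 546 [657. 202. 160.] [727. 250. 251.] [658. 661. 684.]
top 190 374 [670. 202. 191.] [727. 250. 251.] [671. 674. 693.]
top 220 363 [670. 202. 220.] [727. 250. 251.] [671. 674. 693.]
scene 160 612 [661. 199. 160.] [730. 251. 248.] [664. 673. 704.]
scene 190 464 [682. 199. 191.] [730. 251. 248.] [687. 690. 709.]
scene 220 402 [682. 199. 220.] [730. 251. 248.] [687. 689. 709.]
```

>>> servo_tool --steps '[[[0, 25, 4, 2, 0, 0], [0, 50, 8, 4, 0, 0], [0, 75, 14, 6, 0, 0], [0, 95, 21, 6, 0, 0], [0, 104, 26, 6, 0, 0]]]' --claw 0

```text
t: 13.1
tool_pos: [594.9, 227.1, 170.3]
orientation: [0.717, 0.697, -0.001, -0.0]
force: [-0.6, -0.1, -0.8]
opening: 0.238
```

>>> servo_tool --steps '[[[0, 0, 0, 0, 0, 0], [0, 0, 0, 0, 0, 0], [0, 0, 0, 0, 0, 0], [0, 0, 0, 0, 0, 0]]]'

```text
t: 13.43
tool_pos: [592.0, 228.2, 172.0]
orientation: [0.717, 0.698, -0.001, -0.0]
force: [-0.4, -0.0, 0.5]
opening: 0.003
```

```bash
python3 -c "
from h import *
gop(593.5,227.9,135,-1.55,0)
b,_=snap('scene','n')
gop(593.5,227.9,135,-1.55,0)
cv2.imwrite('pics/n2.png',cv2.resize(b[110:250,290:400],None,fx=4.2,fy=4.2,interpolation=cv2.INTER_CUBIC))
"
```

```text
t 13.43 pos [592.   228.19 171.99] F [-0.4 -0.   0.5] T [-0.01  0.01  0.03] op 0.003
shift [-0.21  1.59 36.98] turn [-0.13  0.07  0.01] dist 37.0
t 13.48 pos [592.16 228.21 172.2 ] F [0.  0.1 0.8] T [0.03 0.06 0.03] op 0.001
shift [-0.24  1.41 37.19] turn [-0.1   0.06  0.01] dist 37.2
```

View pics/n2.png

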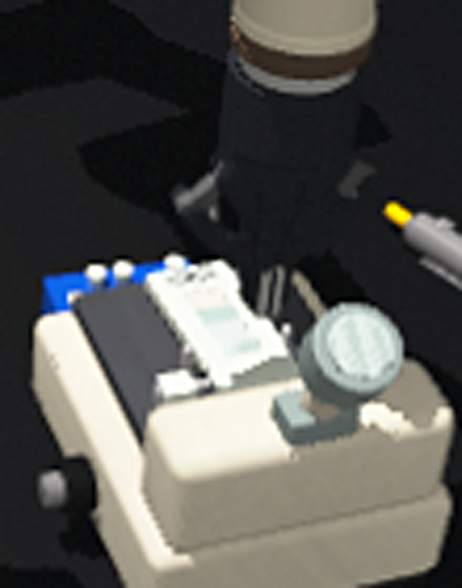

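```bash
python3 -c "
from h import *
print(proj('scene',[arm.observe()['tool_pos'],[593.5,227.9,128],[608,200,128],[607,255,128]]), (proj('scene',[arm.observe()['tool_pos'],[593.5,227.9,128],[608,200,128],[607,255,128]])-[290,110])*4.2)
"
```

```text
[[351.95685341 182.62878588]
 [350.14714732 196.06798486]
 [342.43555466 201.74752754]
 [361.82443535 197.37387684]] [[260.21878432 305.04090068]
 [252.61801873 361.48553642]
 [220.22932959 385.33961566]
 [301.66262848 366.97028273]]
```

>>> servo_tool --steps '[[[0, 0.5, 10, 0, 0, 0], [0, 1, 20, 0, 0, 0], [0, 1.4, 29, 0, 0, 0], [0, 1.4, 36, 0, 0, 0], [0, 1.4, 36, 0, 0, 0]]]'

```text
t: 13.9
tool_pos: [592.4, 227.5, 132.7]
orientation: [0.717, 0.697, -0.003, -0.002]
force: [-0.8, -0.1, -0.6]
opening: 0.0
```

>>> servo_tool --steps '[[[0, 0, 0, 0, 0, 0], [0, 0, 1, 0, 0, 0], [0, 0, 2, 0, 0, 0], [0, 0, 3, 0, 0, 0]]]'

```text
t: 14.23
tool_pos: [594.6, 227.9, 133.4]
orientation: [0.717, 0.697, -0.001, 0.0]
force: [-0.1, -0.2, -0.1]
opening: -0.001
```

>>> servo_tool --steps '[[[0, 0, 1, 0, 0, 0], [0, 0, 2, 0, 0, 0], [0, 0, 3, 0, 0, 0], [0, 0, 3, 0, 0, 0]]]'

```text
t: 14.57
tool_pos: [594.0, 227.8, 129.5]
orientation: [0.717, 0.697, -0.001, -0.0]
force: [-0.5, -0.6, -0.5]
opening: -0.001
```

>>> servo_tool --steps '[[[0, 0, 1, 0, 0, 0], [0, 0, 2, 0, 0, 0], [0, 0, 2, 0, 0, 0]]]'

```text
t: 14.82
tool_pos: [594.3, 227.9, 128.0]
orientation: [0.717, 0.697, -0.001, -0.0]
force: [-0.6, 0.5, 1.0]
opening: 0.002
```

>>> servo_tool --steps '[[[0, 0, 1, 0, 0, 0], [0, 0, 2, 0, 0, 0], [0, 0, 2, 0, 0, 0]]]'

```text
t: 15.07
tool_pos: [594.5, 228.0, 126.0]
orientation: [0.717, 0.697, -0.001, -0.0]
force: [-0.5, 0.6, 0.9]
opening: 0.0
```

>>> servo_tool --steps '[[[0, 0, 1, 0, 0, 0], [0, 0, 2, 0, 0, 0], [0, 0, 2, 0, 0, 0]]]'

```text
t: 15.32
tool_pos: [593.9, 227.7, 123.3]
orientation: [0.717, 0.697, -0.001, -0.0]
force: [-0.1, -0.3, -0.3]
opening: -0.003
```

```bash
python3 -c "
from h import *
gop(593.5,227.9,135,-1.55,0)
b,_=snap('scene','o')
a,d=snap('top','o')
cv2.imwrite('pics/o2.png',cv2.resize(b[150:250,300:400],None,fx=6,fy=6,interpolation=cv2.INTER_CUBIC))
cv2.imwrite('pics/o1.png',cv2.resize(a[150:230,180:260],None,fx=7,fy=7,interpolation=cv2.INTER_CUBIC))
"
```

```text
t 15.32 pos [593.95 227.68 123.26] F [-0.1 -0.3 -0.3] T [ 0.   -0.01  0.03] op -0.003
shift [  0.19  -0.48 -11.74] turn [-0.14  0.09 -0.02] dist 11.8
```

View pics/o2.png

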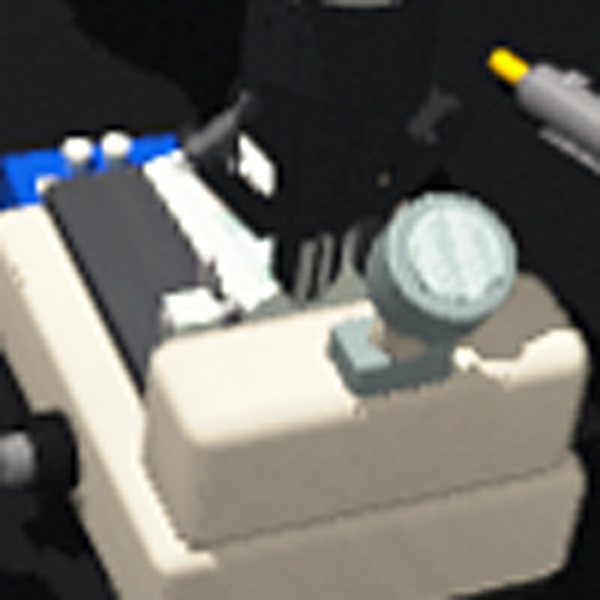

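View pics/o1.png

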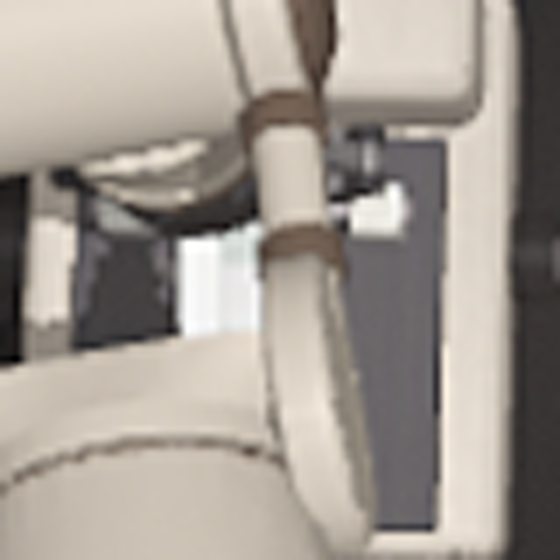

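Run:
```python
from h import *
for n in('top','scene'):
    P=cloud(n,np.load(f'm_{n}.npz')['d']).reshape(-1,3)
    for x0 in range(480,620,10):
        k=(P[:,2]>108)&(P[:,2]<150)&(np.abs(P[:,0]-x0)<5)&(np.abs(P[:,1]-229)<22)
        if k.sum(): print(n,x0,k.sum(),np.median(P[k][:,2]).round(1),P[k][:,2].std().round(1))
```

```text
top 500 1 117.1 0.0
top 510 8 119.5 2.8
top 520 15 119.5 2.2
top 530 27 120.4 1.7
top 540 25 121.3 2.2
top 550 44 122.3 1.9
top 560 56 123.9 2.2
top 570 45 124.8 2.0
top 580 61 125.4 2.0
top 590 51 128.1 2.2
top 600 59 127.0 2.0
top 610 16 128.8 1.8
scene 480 22 113.0 1.4
scene 490 24 115.7 1.6
scene 500 33 116.1 2.0
scene 510 35 117.1 1.4
scene 520 30 117.9 1.6
scene 530 32 119.5 1.5
scene 540 36 120.8 1.4
scene 550 37 122.1 1.3
scene 560 30 123.0 1.4
scene 570 40 124.4 1.4
scene 580 33 125.3 1.2
scene 590 41 126.9 1.1
scene 600 47 127.2 2.2
scene 610 26 126.4 2.7
```

Run:
```python
from h import *
for n in('scene','top'):
    Q=cloud(n,np.load(f'm_{n}.npz')['d']).reshape(-1,3);P=cloud(n,np.load(f'o_{n}.npz')['d']).reshape(-1,3)
    for y0,y1 in((203,215),(215,230),(230,255)):
        for x0 in range(500,620,10):
            f=lambda P:[(k.sum(),np.median(P[k][:,2]).round(1)) for k in [(P[:,2]>104)&(P[:,2]<150)&(np.abs(P[:,0]-x0)<5)&(P[:,1]>y0)&(P[:,1]<y1)] if k.sum()]
            print(n,y0,x0,'before',*f(Q),'now',*f(P))
```

```text
scene 203 500 before (np.int64(11), np.float64(117.9)) now (np.int64(12), np.float64(113.9))
scene 203 510 before (np.int64(9), np.float64(117.7)) now (np.int64(9), np.float64(113.2))
scene 203 520 before (np.int64(10), np.float64(119.0)) now (np.int64(9), np.float64(113.5))
scene 203 530 before (np.int64(9), np.float64(121.3)) now (np.int64(11), np.float64(115.1))
scene 203 540 before (np.int64(9), np.float64(121.5)) now (np.int64(12), np.float64(115.1))
scene 203 550 before (np.int64(11), np.float64(121.5)) now (np.int64(11), np.float64(116.5))
scene 203 560 before (np.int64(7), np.float64(124.3)) now (np.int64(10), np.float64(116.0))
scene 203 570 before (np.int64(10), np.float64(124.8)) now (np.int64(10), np.float64(116.8))
scene 203 580 before (np.int64(11), np.float64(125.6)) now (np.int64(11), np.float64(117.1))
scene 203 590 before (np.int64(16), np.float64(125.9)) now (np.int64(22), np.float64(119.9))
scene 203 600 before (np.int64(10), np.float64(127.6)) now (np.int64(17), np.float64(135.5))
scene 203 610 before (np.int64(7), np.float64(126.3)) now
scene 215 500 before (np.
[... 3497 characters left out ...]
ore now
top 230 510 before now
top 230 520 before now
top 230 530 before now
top 230 540 before (np.int64(1), np.float64(122.3)) now (np.int64(11), np.float64(122.3))
top 230 550 before (np.int64(12), np.float64(122.8)) now (np.int64(36), np.float64(122.2))
top 230 560 before (np.int64(25), np.float64(123.9)) now (np.int64(31), np.float64(123.8))
top 230 570 before (np.int64(27), np.float64(124.8)) now (np.int64(31), np.float64(123.8))
top 230 580 before (np.int64(36), np.float64(125.9)) now (np.int64(16), np.float64(121.9))
top 230 590 before (np.int64(29), np.float64(128.1)) now
top 230 600 before (np.int64(34), np.float64(127.2)) now
top 230 610 before (np.int64(9), np.float64(128.8)) now
```

The depth data show the rear right side is already down while the left is still on its nose. I'll press further, watching the force.

>>> servo_tool --steps '[[[0, 0, 1, 0, 0, 0], [0, 0, 2, 0, 0, 0], [0, 0, 2, 0, 0, 0]]]'

```text
t: 15.67
tool_pos: [594.4, 227.6, 122.0]
orientation: [0.717, 0.697, -0.001, 0.0]
force: [-0.1, -1.6, 1.6]
opening: -0.002
```

>>> servo_tool --steps '[[[0, 0, 1, 0, 0, 0], [0, 0, 2, 0, 0, 0], [0, 0, 2, 0, 0, 0]]]'

```text
t: 15.92
tool_pos: [594.1, 227.9, 119.5]
orientation: [0.717, 0.697, -0.001, -0.0]
force: [-0.4, -0.1, -0.4]
opening: 0.002
```

>>> servo_tool --steps '[[[0, 0, 1, 0, 0, 0], [0, 0, 1, 0, 0, 0], [0, 0, 1, 0, 0, 0]]]'

```text
t: 16.17
tool_pos: [593.5, 227.9, 118.1]
orientation: [0.717, 0.697, -0.002, -0.001]
force: [0.2, 0.1, 0.1]
opening: 0.001
```

>>> servo_tool --steps '[[[0, 0, 1, 0, 0, 0], [0, 0, 1, 0, 0, 0], [0, 0, 1, 0, 0, 0]]]'

```text
t: 16.42
tool_pos: [593.9, 227.9, 117.5]
orientation: [0.717, 0.697, -0.001, -0.0]
force: [-0.5, -0.4, -0.1]
opening: -0.0
```

>>> servo_tool --steps '[[[0, 0, 1, 0, 0, 0], [0, 0, 1, 0, 0, 0], [0, 0, 1, 0, 0, 0]]]'

```text
t: 16.67
tool_pos: [594.2, 227.9, 117.0]
orientation: [0.717, 0.697, -0.001, -0.0]
force: [-0.9, 0.5, 2.0]
opening: -0.0
```

Contact is at home height. One more firm press, then back off.

>>> servo_tool --steps '[[[0, 0, 1, 0, 0, 0], [0, 0, 2, 0, 0, 0], [0, 0, 2, 0, 0, 0], [0, 0, 2, 0, 0, 0]]]'

```text
t: 17.0
tool_pos: [594.4, 227.9, 116.7]
orientation: [0.717, 0.697, -0.001, -0.0]
force: [-4.9, -1.2, 10.4]
opening: 0.002
```

>>> servo_tool --steps '[[[0, 0, -5, 0, 0, 0], [0, 0, -20, 0, 0, 0], [0, 0, -40, 0, 0, 0], [0, -5, -65, 0, 0, 0], [0, -25, -80, 0, 0, 0]]]'

```text
t: 17.42
tool_pos: [571.7, 228.3, 197.4]
orientation: [0.717, 0.697, 0.001, 0.001]
force: [0.6, 0.7, 1.1]
opening: -0.002
```

>>> servo_tool --steps '[[[0, -35, -5, 0, 0, 0], [0, -75, -10, 0, 0, 0], [0, -115, -10, 0, 0, 0], [0, -155, -10, 0, 0, 0], [0, -195, -10, 0, 0, 0]]]'

```text
t: 17.83
tool_pos: [372.5, 233.8, 204.9]
orientation: [0.717, 0.697, -0.001, -0.0]
force: [-1.2, 0.1, 1.6]
opening: 0.001
```

```bash
cat > fin.py <<'E'
from h import *
import sys
t=sys.argv[1]
gop(593.5,227.9,118,-1.55,0)
a,d=snap('top',t);b,_=snap('scene',t)
cv2.imwrite(f'pics/{t}2.png',cv2.resize(b[150:250,300:400],None,fx=6,fy=6,interpolation=cv2.INTER_CUBIC))
cv2.imwrite(f'pics/{t}1.png',cv2.resize(a[150:230,180:260],None,fx=7,fy=7,interpolation=cv2.INTER_CUBIC))
for n in('top','scene'):
    P=cloud(n,np.load(f'{t}_{n}.npz')['d']).reshape(-1,3)
    for y0,y1 in((203,218),(238,256)):
        print(n,y0,[(x0,np.median(P[k][:,2]).round(1)) for x0 in range(490,615,12) for k in [(P[:,2]>104)&(P[:,2]<140)&(np.abs(P[:,0]-x0)<6)&(P[:,1]>y0)&(P[:,1]<y1)] if k.sum()])
    k=(P[:,2]>40)&(np.abs(P[:,0]-618)<30)&(np.abs(P[:,1]+262)<15); print('stack top',np.median(P[k][:,2]))
E
python3 fin.py p
```

```text
t 17.83 pos [372.54 233.81 204.94] F [-1.2  0.1  1.6] T [-0.05  0.    0.02] op 0.001
shift [  0.32 221.2   86.53] turn [-0.11  0.06 -0.04] dist 237.5
top 203 [(490, np.float64(118.2)), (502, np.float64(117.7)), (514, np.float64(117.6)), (526, np.float64(118.0)), (538, np.float64(116.0)), (550, np.float64(117.6)), (562, np.float64(117.3)), (574, np.float64(117.9)), (586, np.float64(116.7)), (598, np.float64(117.3)), (610, np.float64(116.3))]
top 238 [(490, np.float64(117.2)), (502, np.float64(117.9)), (514, np.float64(116.3)), (526, np.float64(117.6)), (538, np.float64(116.8)), (550, np.float64(117.8)), (562, np.float64(117.0)), (574, np.float64(117.8)), (586, np.float64(117.3)), (598, np.float64(117.3)), (610, np.float64(117.1))]
stack top 61.739409458852606
scene 203 [(490, np.float64(116.3)), (502, np.float64(116.7)), (514, np.float64(116.6)), (526, np.float64(116.6)), (538, np.float64(116.6)), (550, np.float64(115.6)), (562, np.float64(115.4)), (574, np.float64(116.6)), (586, np.float64(116.3)), (598, np.float64(117.2))]
scene 238 [(490, np.float64(115.3)), (502, np.float64(115.5)), (514, np.float64(115.0)), (526, np.float64(114.9)), (538, np.float64(115.5)), (550, np.float64(116.8)), (562, np.float64(116.6)), (574, np.float64(116.3)), (586, np.float64(115.6)), (598, np.float64(116.3))]
stack top 60.24261714624686
```

View pics/p2.png

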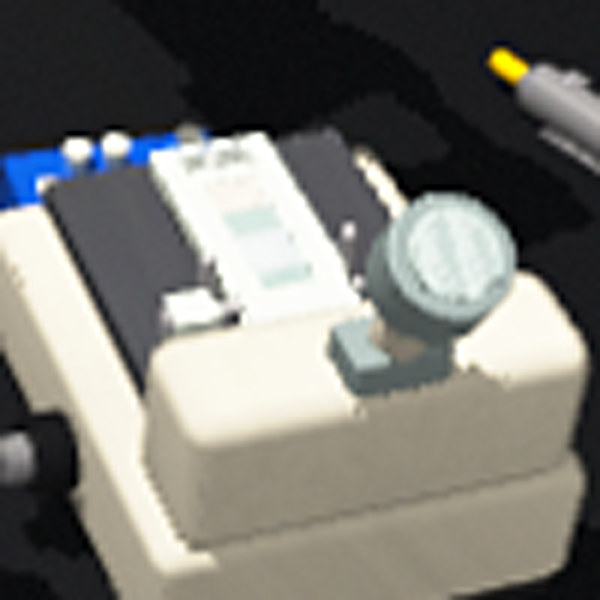

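View pics/p1.png

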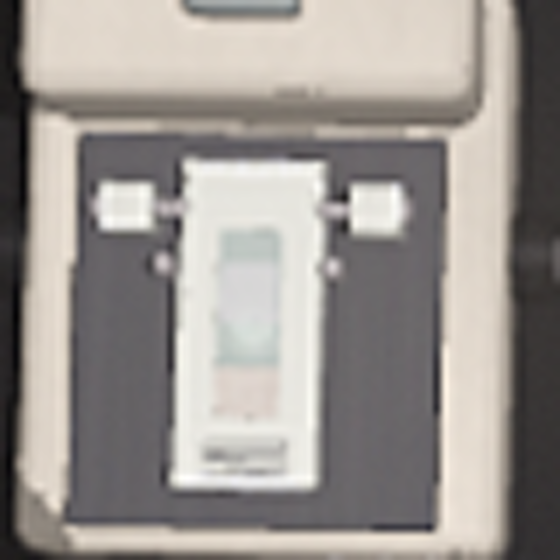

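The carrier is level at 117 mm all over (expected 117.7) and square between the posts and noses. A last check on the stack and bystanders follows.

Run:
```python
from h import *
for n in ('top','scene'):
    a=np.load(f'a_{n}.npz')['im'].astype(int);p=np.load(f'p_{n}.npz')['im'].astype(int)
    d=np.abs(a-p).max(2).astype(np.uint8); m=(d>60).astype(np.uint8)
    k,l,s,c=cv2.connectedComponentsWithStats(m)
    print(n,[(c[i].round().tolist(),int(s[i,4])) for i in range(1,k) if s[i,4]>15])
P=cloud('top',np.load('p_top.npz')['d']).reshape(-1,3)
a=np.radians(-21);c=np.array([618,-264]);q=(P[:,:2]-c)@np.array([[np.cos(a),-np.sin(a)],[np.sin(a),np.cos(a)]])
for x in (-45,-20,0,20,45):
    for y in(-15,15):
        k=(P[:,2]>45)&(np.abs(q[:,0]-x)<8)&(np.abs(q[:,1]-y)<8); print(x,y,np.median(P[k][:,2]).round(1),end=' | ')
im=np.load('p_scene.npz')['im'];cv2.imwrite('pics/q.png',cv2.resize(im[200:320,80:240],None,fx=4.5,fy=4.5,interpolation=cv2.INTER_CUBIC))
```

```text
top [([215.0, 196.0], 879), ([371.0, 207.0], 287), ([186.0, 224.0], 32), ([195.0, 334.0], 11047), ([70.0, 288.0], 106), ([80.0, 294.0], 31), ([47.0, 385.0], 2808), ([5.0, 368.0], 71), ([324.0, 386.0], 42), ([311.0, 403.0], 160), ([330.0, 402.0], 63), ([5.0, 413.0], 104), ([340.0, 415.0], 24)]
scene [([240.0, 21.0], 1119), ([312.0, 14.0], 1521), ([392.0, 5.0], 25), ([410.0, 10.0], 43), ([391.0, 14.0], 17), ([394.0, 42.0], 1084), ([341.0, 36.0], 90), ([206.0, 61.0], 945), ([331.0, 49.0], 144), ([286.0, 54.0], 74), ([247.0, 58.0], 75), ([330.0, 63.0], 47), ([327.0, 68.0], 112), ([324.0, 76.0], 130), ([306.0, 98.0], 21), ([322.0, 122.0], 21), ([325.0, 121.0], 18), ([424.0, 139.0], 68), ([341.0, 186.0], 600), ([167.0, 254.0], 344), ([171.0, 245.0], 16)]
-45 -15 62.1 | -45 15 62.3 | -20 -15 61.7 | -20 15 61.7 | 0 -15 61.2 | 0 15 61.9 | 20 -15 60.4 | 20 15 62.7 | 45 -15 61.6 | 45 15 61.6 |
```

View pics/q.png

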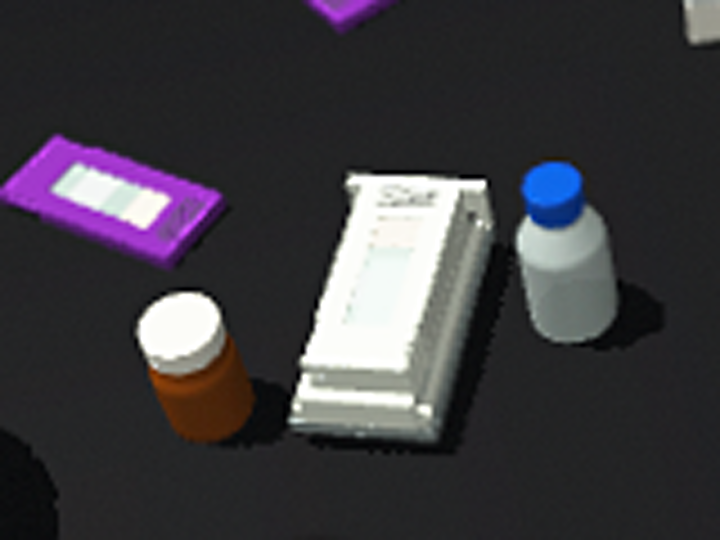

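View pics/p_top.png

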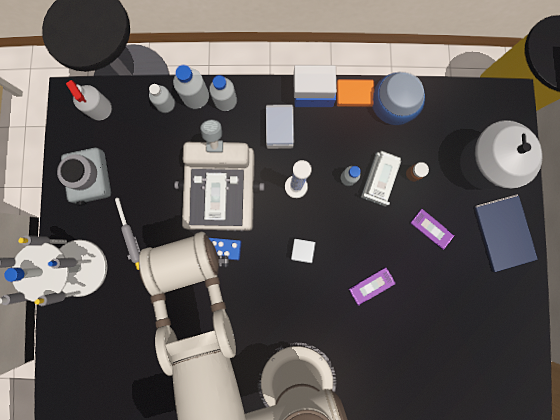

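The stack is flat at 62 mm (the old 72 minus 10), the carrier is seated, and nothing else has moved. I'll let the arm settle for a moment and hand in.

>>> servo_tool --steps '[[[0, 0, 0, 0, 0, 0], [0, 0, 0, 0, 0, 0], [0, 0, 0, 0, 0, 0]]]'

```text
t: 18.18
tool_pos: [375.8, 234.0, 205.8]
orientation: [0.717, 0.697, -0.001, 0.0]
force: [0.5, -0.6, 0.4]
opening: 0.006
```

```bash
python3 -c "
from h import *
s=arm.observe();print(s['t'],s['tool_pos'],s['force']);print(arm.finish_job())"
```

```text
18.1833 [375.83838198 233.98464893 205.76966328] [ 0.5426678  -0.60815996  0.41221487]
the job is handed in; nothing more can be done
None
```

The bottom carrier is seated on the imager's stage and the job was handed in at 18.2 s. I drew it straight out by its ridged end and let it down between the posts with its front end tilted down. After letting go, I pressed the rear end bar with the shut fingers until the carrier was home.

- **Carrier:** its top reads about 117.3 mm all over in the top camera and 115–117 mm in the scene camera; home is 117.7 mm. It lies square between the posts, ridged end to the front. I judged the plungers snapped over from the height and the pictures; there was no direct sign.
- **Stack:** it lies flat behind the gate. Its top reads about 61.7 mm, against 72 mm before, so it came down the expected 10 mm.
- **Bystanders:** comparing the before and after pictures shows no other object moved. The front part of the tube rack was behind the arm in the last top view.

**Odd readings:** while I pressed, the rear right side went down before the left, and the force readings between steps were only 1–2 N. The plungers gave way between those readings, so I never saw the 6 N peak. A final press at home height read about 10 N.

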